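# Clamp a lacquer bottle and hold the pressure

### The arm

A 7-joint arm with a two-finger parallel gripper is mounted at the origin on a cart in front of the work surface, level with it; the furniture and walls round the work are solid. World frame = base frame: x ahead of the robot, y to its left, z up, the work surface at z = 0. Lengths are in m, angles in rad, forces in N, time in s.
With the tool pointing down it reaches from about 0.425 to 0.925 m from the base axis. Payload 6.8 kg.
Tool frame: the origin (TCP) lies on the centre line of the jaws, within the pads' length; the fingertips stand 19 mm ahead of it and the grasp point (between the pads) is the TCP (r.tip_extent is the y of the fingertips in the tool frame, in m); y points along the fingers, z is the direction in which the jaws open and shut, and the axes are right-handed (so a half turn about y gives the same grasp; the last joint's range is limited). The gripper opens to 85 mm and grips with 20 to 120 N. Pads are 22 mm wide; open, the fingers measure 114 mm over their backs; the gripper's body (76 mm by 85 mm) begins 54 mm behind the grasp point. The pads swing forward as they close: fully open they stand 13 mm farther back than shut.
Start: joints at [1.114, 0.477, 0.022, 1.555, -0.011, 1.109, -0.083], TCP at [0.231, -0.634, 0.25] pointing down, gripper open.
Joint ranges: [-2.96, 2.96], [-0.34, 2.1], [-1.41, 1.46], [0.24, 2.44], [-1.37, 4.51], [0.17, 1.92], [-2.96, 2.96]. Speed limits (rad/s): [2.39, 2.39, 3.14, 3.14, 3.14, 3.14, 3.14].

### API

Orientations are given as a rotation vector (axis times angle).
In Python, from bench import r gives the robot as it stands. The module is installed in compiled form; this text tells all that it offers.
- The arm moves only by the tool jog_arm, never from a script. Its argument "motion" is a list of rows, each a list of 3 entries, a list of its own where there are three numbers: the opening, from 0 (shut) to 1 (fully open), then the shift along the tool's x, y, z in m, then the turn, a rotation vector about the tool's x, y, z in degrees. A call has 1 to 10 rows; each row shifts and turns the commanded pose from where the row before left it, along the tool's axes as they then stand; what a row does not reach is not made up. A row lasts 1/12 s, in which the tool goes at most 41.7 mm and 7.16 degrees, less where a joint would pass 70% of its speed; a pose out of reach is approached as far as the arm can. A call with a gripper value outside its range is refused whole. The fingers move at their own pace and stop on an object; "force" is the grip in N (left out, the last holds). Time passes only in rows, so rows that do not move let the fingers close. It gives the time, the measured TCP pose, the force and the opening at its end, in the units of the state.
- r.get_obs(): the state, without advancing time (a new reading comes with each control period).
- r.grab_frame(name): name is "scene" or "top"; returns a dict with "image" (400x640x3 uint8, red, green, blue), "range_z" (400x640 float32, m along the optical axis (not along the pixel's ray), 0 where there is no reading), "fx", "fy", "cx", "cy" (pixels), "k1" (the pictures are not rectified: a ray, as slopes to the right and down, at radius r is drawn at 1 + k1 r^2 times it, then the intrinsics apply), "xyz" and "orientation" of the camera in the world. Camera axes: x right, y down, z forward; pixel columns grow to the right and rows downward; lengths in m; the calibration is good to about 2 mm. A picture is of the moment at which its call begins.
- r.hand_in(): hands the job in, once; it reports no verdict.
The state is a dict: "clock": time; "joints": joint angles; "qvel": joint speeds; "tau": joint torques, N m; "tcp_pos": TCP position; "orientation": TCP orientation; "contact_force": force on the tool from outside, world axes, zero at the start; "moment": the same for the moment, N m; "grip_width": finger opening in m.
Only numpy, scipy, OpenCV 4.12 (cv2) and the standard library are available. Lean on these libraries where they do the work, as an engineer would, in place of code of your own. Each camera call takes 0.05 s, during which the arm holds its last target.

### The job

Stand the brown glass bottle upright in the black ring of the bench clamp and let go of it; then squeeze and release the clamp's two orange grips together, stroke by stroke, until the spring pad has come up against the bottle. Finish while still holding the grips squeezed so that the pad's pointer stands in the green band; never drive it into the red, which would crush the bottle, and leave the other two bottles where they stand.

Things in the scene. Friction and masses are not known exactly. Their poses are not given: they have to be found in the camera images.
- clamp: Fixed ratchet bench clamp on an aluminium plate 248 x 100 x 8 mm, turned up to 0.35 rad. Origin: on the table under the plate; +x: the way the jaw advances. From -x to +x: grey housing 20 mm wide, 60 mm high (x -125 to -21 mm) with an orange grip on each side; moving jaw with spring pad on a toothed bar; black ring; fixed grey stop 44 mm high.
- nest (a point): Centre of the ring's floor, 8 mm above the table; x +75, y 0 mm in the clamp's frame. The ring has a 30.4 mm bore, 42 mm outside diameter and is 12 mm high; a bottle in it stands on this floor. Jaw and stop are under 49 mm high; the stop's face is 15 mm from this centre on the +x side.
- grips_mid (a point): Fixed point midway between the orange grips, 42 mm above the table; x -70, y 0 mm in the clamp's frame. The grips are upright paddles 40 mm long (clamp x), 46 mm high (16 to 62 mm above the table), 6 mm thick; outer faces 56 mm apart across the clamp's y when free, 36 mm fully squeezed.
- grip_left (a joint): Inward travel of the left (+y) orange grip, m: 0 free, 0.010 fully squeezed; the right grip moves equally. A spring returns them (5 N per grip free, 7.5 N squeezed). Each mm pushes the jaw 1.45 mm once the pawl has met a tooth of the 6 mm rack (up to 6 mm of jaw travel may be lost before that); a full squeeze and full release advance the jaw about 12 mm.
- jaw (a joint): Advance of the jaw toward the ring, m, 0 to 0.066; starts between 0.004 and 0.030. With the bottle in the ring the pad touches it at about 0.048 to 0.051. On release of the grips the jaw stays, but its brake holds only 2 N, so a higher clamping pressure is lost.
- pad (a joint): How far the spring pad is pushed back into the jaw, m: 0 free, 0.014 bottomed out; spring 1 N per mm. The pad carries a black pointer over a strip on top of the jaw: its rear end stands over the green band from 0.0035 to 0.009 and over the red from 0.011 on.
- amber_bottle: The bottle to clamp: brown glass, white label, black cap; 74 mm tall, about 34 g. Body 27 mm in diameter up to 41 mm, cap 18 mm in diameter from 41 to 74 mm. Origin: centre of its underside; z is up along the bottle. It stands on the table at any of three places, the other two bottles at the others.
- black_bottle: Bystander: all-black bottle of the same size. Origin: centre of its underside.
- red_bottle: Bystander: dark red bottle with white label and black cap, same size. Origin: centre of its underside.
Mind the look-alikes: they are no part of the job. What is shaped like the amber_bottle but yellow is not meant.

How it is judged:
By the outcome, as a careful person would: the job done as asked, in the order asked, and still so for the second after the job is handed in, while the arm keeps its last pose, push and grip.
It also fails if it takes over 72 s, if anything falls off the work surface, if the arm or the gripper's body presses on something with over 40 N, if the wrist force passes 120 N, or if a joint passes its speed limit or range.

## Working session

There is one attempt and no reset: what is moved stays moved. The work goes in short steps, Python scripts to look and compute and a tool call to move; the robot and the scene stay as the last step left them, time stands still between calls to the robot, and variables do not carry over. Pictures are saved under pics/ and viewed, and the job is handed in when it is done.

Besides the shell and the picture viewer there is one more tool, called after ">>>" by a JSON object that holds its "fn" and its "kwargs", one argument or row to a line. jog_arm: Moves the arm, as the interface text tells. Its arguments: {"type":"object","properties":{"motion":{"type":"array","items":{"type":"array"}},"force":{"type":"number"}},"required":["motion"]}

```bash
mkdir -p pics
cat > h.py <<'E'
import numpy as np, cv2
from bench import r
from scipy.spatial.transform import Rotation as R
def rays(f,uv):
    uv=np.atleast_2d(np.asarray(uv,float))
    d=np.stack([(uv[:,0]-f['cx'])/f['fx'],(uv[:,1]-f['cy'])/f['fy']],1)
    s=d.copy()
    for _ in range(20):
        s=d/(1+f['k1']*(s**2).sum(1,keepdims=True))
    return s
def camR(f):
    o=np.asarray(f['orientation'],float)
    return R.from_rotvec(o).as_matrix() if o.shape==(3,) else (R.from_quat(o).as_matrix() if o.shape==(4,) else o)
def onplane(f,uv,z):
    s=rays(f,uv); d=np.c_[s,np.ones(len(s))]@camR(f).T; p=np.asarray(f['xyz'])
    return p+d*((z-p[2])/d[:,2])[:,None]
def depthpts(f,uv):
    uv=np.atleast_2d(np.asarray(uv)).astype(int); s=rays(f,uv); Z=f['range_z'][uv[:,1],uv[:,0]]
    return np.asarray(f['xyz'])+(np.c_[s,np.ones(len(s))]*Z[:,None])@camR(f).T
def proj(f,P):
    c=(np.atleast_2d(P)-np.asarray(f['xyz']))@camR(f); s=c[:,:2]/c[:,2:]
    s=s*(1+f['k1']*(s**2).sum(1,keepdims=True)); return s*[f['fx'],f['fy']]+[f['cx'],f['cy']]
def save(img,name,sc=1):
    img=cv2.resize(img,None,fx=sc,fy=sc,interpolation=cv2.INTER_CUBIC) if sc!=1 else img
    cv2.imwrite('pics/'+name,cv2.cvtColor(img,cv2.COLOR_RGB2BGR))
E
python3 - <<'E'
from h import *
import pickle
o=r.get_obs(); print(o, r.tip_extent)
for n in('scene','top'):
    f=r.grab_frame(n); save(f['image'],n+'0.png'); pickle.dump(f,open(n+'0.pkl','wb')); print({k:f[k] for k in f if k not in('image','range_z')})
E
```

```text
{'clock': 0.0, 'joints': array([ 1.11391904,  0.47777011,  0.02234644,  1.55646326, -0.01151763,
        1.10927376, -0.08307711]), 'qvel': array([ 0.00083665, -0.00224152,  0.00079801,  0.00236103,  0.00035422,
        0.00128824,  0.00103725]), 'tau': array([ 1.47706771e-03, -5.96447289e+01,  1.60873018e+00, -2.81191063e+01,
        1.25535109e-02,  9.49322392e-03,  9.22406429e-06]), 'tcp_pos': array([ 0.23047995, -0.63384108,  0.24934092]), 'orientation': array([-0.35845717,  2.03373788, -2.03015875]), 'contact_force': array([0.9586561 , 0.23208105, 0.69542726]), 'moment': array([-0.02882561,  0.01545477, -0.01569001]), 'grip_width': 0.08557226122773122} 0.019
{'fx': 434.4287993907897, 'fy': 434.4287993907897, 'cx': 321.6396370352112, 'cy': 202.83806252280237, 'k1': 0.03692423699060451, 'xyz': array([0.08866636, 0.6855268 , 0.58517202]), 'orientation': array([-1.01420821,  2.3537193 , -1.10706971])}
{'fx': 374.124551952359, 'fy': 374.124551952359, 'cx': 314.6094944054819, 'cy': 198.03939940811148, 'k1': 0.009129290595971869, 'xyz': array([0.39377236, 0.23121019, 0.89004539]), 'orientation': array([-2.10573799,  2.13093956, -0.15992475])}
```

View pics/scene0.png

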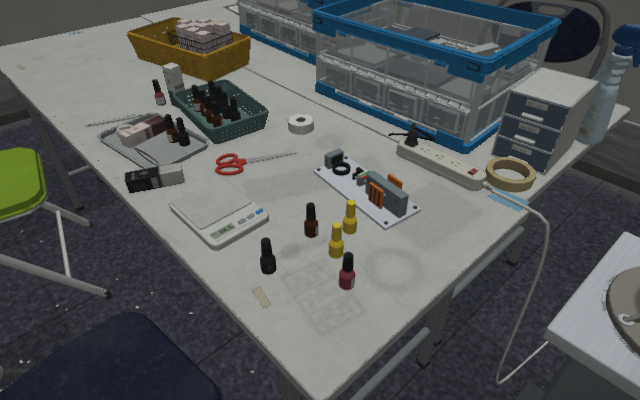

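View pics/top0.png

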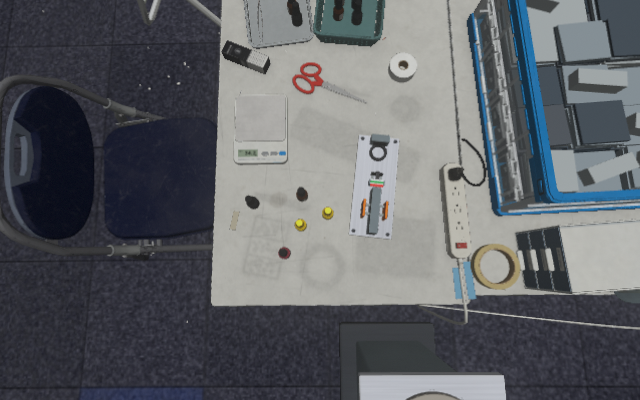

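The scene picture shows standing bottles at (267,257) black, (311,220) brown, (347,272) red, two yellow ones at (336,240) and (350,217), and brown ones in trays at (180,130) and (205,95). The clamp is at about (370,190). I'll enlarge the candidates and the clamp.

Run:
```python
from h import *
import pickle
a=pickle.load(open('scene0.pkl','rb'));t=pickle.load(open('top0.pkl','rb'))
save(a['image'][190:300,240:380],'c1.png',5)
save(t['image'][120:260,220:410],'c2.png',4)
print(onplane(t,[[302,190],[252,202],[285,253],[301,225],[328,213]],0.07))
hsv=cv2.cvtColor(t['image'],cv2.COLOR_RGB2HSV)
# base position in top
print(proj(t,[[0,0,0],[.5,0,0],[.5,.3,0]]))
# bottle depth points
for n,box in dict(brown=(300,195,325,240),black=(255,235,280,275),red=(337,250,358,292)).items():
    u,v=np.meshgrid(np.arange(box[0],box[2]),np.arange(box[1],box[3])); P=depthpts(a,np.c_[u.ravel(),v.ravel()])
    m=(P[:,2]>.01)&(P[:,2]<.09); Q=P[m]; print(n,len(Q),Q.min(0),Q.max(0),np.median(Q,0)); 
for n,box in dict(brown=(290,180,312,205),black=(242,190,265,212)).items():
    u,v=np.meshgrid(np.arange(box[0],box[2]),np.arange(box[1],box[3])); P=depthpts(t,np.c_[u.ravel(),v.ravel()])
    m=(P[:,2]>.063)&(P[:,2]<.09); Q=P[m]; print('top',n,len(Q),Q.min(0),Q.max(0),np.median(Q,0));
```

```text
[[0.55791087 0.27893836 0.07      ]
 [0.53225289 0.39074623 0.07      ]
 [0.41881439 0.31645742 0.07      ]
 [0.47942024 0.28143491 0.07      ]
 [0.50526542 0.22163462 0.07      ]]
[[435.49621589 451.08416629]
 [421.13030547 217.97171039]
 [295.0291585  219.54981757]]
brown 358 [0.54320396 0.2708841  0.0101708 ] [0.56777759 0.29725689 0.07739644] [0.55105861 0.28862103 0.03828889]
black 422 [0.52603294 0.38716448 0.01010737] [0.54942998 0.41395179 0.07776034] [0.53355448 0.40447613 0.03779637]
red 467 [0.40643631 0.28154347 0.01005385] [0.47556114 0.33815925 0.07756925] [0.41612682 0.32953015 0.0366631 ]
top brown 46 [0.54845933 0.27456479 0.06437209] [0.56472892 0.29055143 0.07561059] [0.55575968 0.2822826  0.07183419]
top black 48 [0.53094471 0.39135756 0.06396108] [0.54589398 0.40649352 0.0751422 ] [0.53889583 0.39868502 0.07157284]
```

View pics/c1.png

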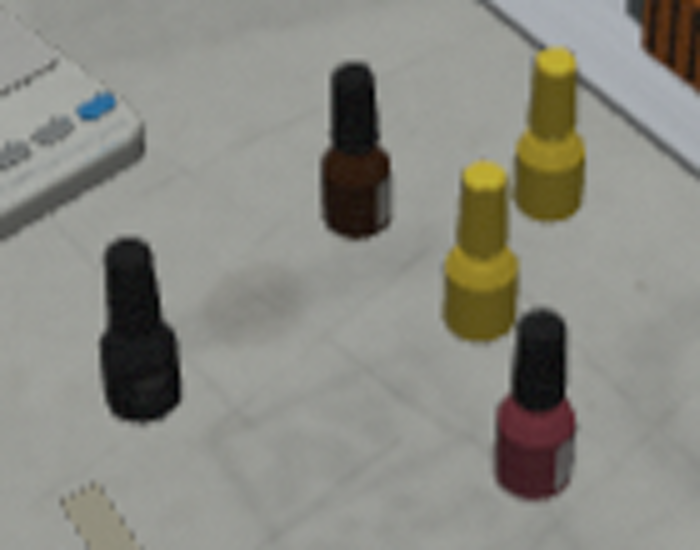

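View pics/c2.png

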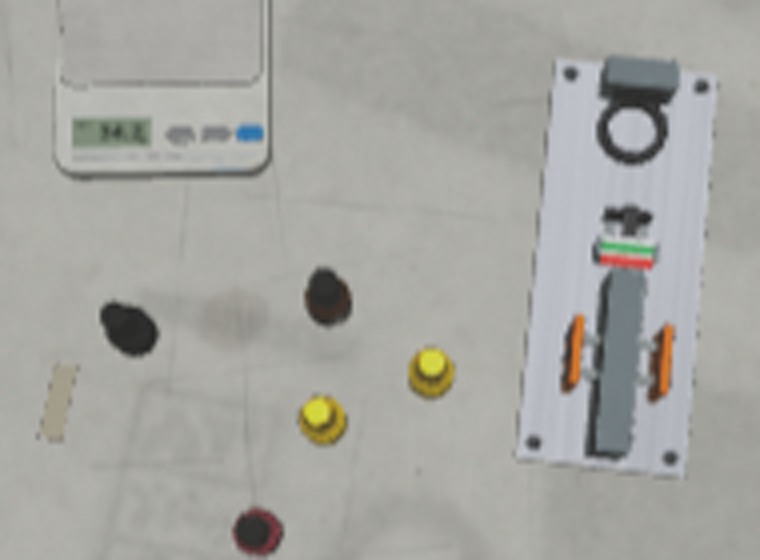

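Candidates: the brown bottle with white label and black cap at scene (311,220) / top (302,192) fits. The black one at (267,257), the red one at (347,272) and the two yellow ones don't. The brown ones in the trays aren't standing on the table. Next I'll measure the bottle and clamp poses.

Run:
```python
from h import *
import pickle
a=pickle.load(open('scene0.pkl','rb'));t=pickle.load(open('top0.pkl','rb'))
c=np.array([[556,60],[717,78],[686,478],[517,458]])/4+[220,120]
P=onplane(t,c-.5,0.008)[:,:2]; print(P, [np.linalg.norm(P[i]-P[(i+1)%4]) for i in range(4)], P.mean(0))
ax=(P[0]+P[1]-P[2]-P[3]); print('yaw corners',np.arctan2(ax[1],ax[0]))
# plate mask via depth+color
hsv=cv2.cvtColor(t['image'],cv2.COLOR_RGB2HSV)
# orange grips
m=cv2.inRange(hsv,(5,150,120),(20,255,255)); n,l,s,ct=cv2.connectedComponentsWithStats(m)
for i in range(1,n):
    if s[i,4]>15 and 340<ct[i,0]<400:
        ys,xs=np.where(l==i); print('orange top',s[i],ct[i], onplane(t,[ct[i]],0.062)[0])
        D=depthpts(t,np.c_[xs,ys]); D=D[(D[:,2]>.055)&(D[:,2]<.07)]; print('  depth',len(D),D.mean(0) if len(D) else '')
# ring dark blob: mean of outline
m=(hsv[...,2]<60).astype(np.uint8); sub=np.zeros_like(m); sub[144:162,366:390]=m[144:162,366:390]
ys,xs=np.where(sub); print('ring dark bbox',xs.min(),xs.max(),ys.min(),ys.max())
# hole of ring: bright comp inside
m2=(1-m)[146:160,368:390]; n,l,s,ct=cv2.connectedComponentsWithStats(m2,connectivity=4); print(s,ct+[368,146])
print('ring c2 centre',onplane(t,[[632/4+220-.4,131/4+120-.4]],0.02))
# bottles: cap top circle top view & scene
for nme,tt,aa in (('brown',(290,180,314,204),(300,195,325,242)),):
    x0,y0,x1,y1=tt
    mm=(t['image'][y0:y1,x0:x1].max(2)<75); v,u=np.where(mm); D=depthpts(t,np.c_[u+x0,v+y0])
    k=D[:,2]>.071; print('captop',k.sum(),D[k].mean(0), onplane(t,[[ (u[k]+x0).mean(),(v[k]+y0).mean()]],.074))
    x0,y0,x1,y1=aa
    u,v=np.meshgrid(np.arange(x0,x1),np.arange(y0,y1)); uv=np.c_[u.ravel(),v.ravel()]; D=depthpts(a,uv)
    k=(D[:,2]>.0735)&(D[:,2]<.085); print('scene captop',k.sum(),D[k].mean(0))
    for lo,hi,rad in((.045,.068,.009),(.008,.036,.0135)):
        k=(D[:,2]>lo)&(D[:,2]<hi); Q=D[k]
        from scipy.optimize import least_squares
        f=least_squares(lambda p:np.hypot(Q[:,0]-p[0],Q[:,1]-p[1])-rad,[.557,.282],loss='soft_l1',f_scale=.002); print('cyl',k.sum(),f.x,np.abs(f.fun).mean())
T=R.from_rotvec(r.get_obs()['orientation']).as_matrix(); print(T)
```

```text
[[0.70748292 0.14283226]
 [0.69405842 0.04499333]
 [0.45053418 0.07481604]
 [0.46331883 0.17299286]] [np.float64(0.09875562590075954), np.float64(0.24534353458681332), np.float64(0.09900572903322809), np.float64(0.24601984633831311)] [0.57884859 0.10890862]
yaw corners -0.12238054819933147
orange top [362 199   4  17  40] [363.625 206.875] [0.51909318 0.14189569 0.062     ]
  depth 39 [0.51944016 0.14167369 0.06032094]
orange top [385 202   3  17  37] [385.97297297 209.72972973] [0.51200517 0.0925706  0.062     ]
  depth 37 [0.5122778  0.09227265 0.06023429]
ring dark bbox 371 386 144 160
[[  3   0  14  14  22]
 [  0   0  22  14 286]] [[377.59090909 150.27272727]
 [378.56993007 152.67132867]]
ring c2 centre [[0.65746069 0.09962251 0.02      ]]
captop 28 [0.55626123 0.2825227  0.07285269] [[0.55603073 0.28245045 0.074     ]]
scene captop 40 [0.55663447 0.28381611 0.07563183]
cyl 91 [0.55799637 0.28236378] 0.0006950135335632536
cyl 177 [0.55795624 0.28262697] 0.000986652794363418
[[-9.39763271e-01 -6.79612341e-04  3.41825294e-01]
 [-3.41825948e-01  1.51520567e-03 -9.39762058e-01]
 [ 1.20738270e-04 -9.99998621e-01 -1.65624377e-03]]
```

Run:
```python
from h import *
import pickle
from scipy.optimize import least_squares
a=pickle.load(open('scene0.pkl','rb'));t=pickle.load(open('top0.pkl','rb'))
save(a['image'][140:230,310:425],'c3.png',6); save(t['image'][128:190,350:405],'c4.png',9)
yaw=-0.125; o=np.array([.5788,.1089]); C=np.array([[np.cos(yaw),-np.sin(yaw)],[np.sin(yaw),np.cos(yaw)]])
for n,f,box in(('top',t,(345,130,402,240)),('scene',a,(310,145,422,228))):
    u,v=np.meshgrid(np.arange(box[0],box[2]),np.arange(box[1],box[3])); uv=np.c_[u.ravel(),v.ravel()]; D=depthpts(f,uv)
    q=(D[:,:2]-o)@C; z=D[:,2]; px=f['image'][uv[:,1],uv[:,0]].astype(int)
    print(n,'plate z',np.median(z[(np.abs(q[:,0])<.12)&(np.abs(q[:,1])>.035)&(np.abs(q[:,1])<.045)]))
    dark=px.max(1)<80
    k=(z>.012)&(z<.024)&(np.abs(q[:,0]-.079)<.03)&(np.abs(q[:,1])<.03)
    print('ring pts',k.sum(),q[k].min(0),q[k].max(0),q[k].mean(0), 'z max',np.percentile(z[k],95))
    k2=k&(z>.017)
    fit=least_squares(lambda p:np.abs(np.hypot(q[k2,0]-p[0],q[k2,1]-p[1])-.0181)-.00,[.078,0],loss='soft_l1',f_scale=.002); print('ring fit',k2.sum(),fit.x,np.abs(fit.fun).mean())
    k=(z>.054)&(z<.065)&(np.abs(q[:,1])<.012)&(q[:,0]<0); print('housing top',k.sum(),q[k].min(0),q[k].max(0),np.median(z[k]))
    k=(z>.036)&(z<.05)&(q[:,0]>.08); print('stop top',k.sum(),q[k].min(0),q[k].max(0),np.median(z[k]))
    org=(px[:,0]>120)&(px[:,0]-px[:,2]>70)&(z>.01)
    for s in(1,-1):
        k=org&(q[:,1]*s>.015)&(z>.045); print('grip',s,k.sum(),q[k].min(0),q[k].max(0),q[k].mean(0),z[k].max())
    k=(z>.02)&(z<.055)&(q[:,0]>-.02)&(q[:,0]<.05); print('jaw',k.sum(),np.percentile(q[k],[1,99],axis=0),z[k].max())
```

```text
top plate z 0.006693555416017016
ring pts 130 [ 0.05992049 -0.02047171] [0.10054862 0.02114357] [0.08049366 0.00027092] z max 0.021634643912961216
ring fit 92 [8.08913809e-02 3.03490677e-05] 0.0018447421092854758
housing top 414 [-0.11866259 -0.00998351] [-0.0154494   0.01011378] 0.05862306998273231
stop top 159 [ 0.0951812  -0.02075809] [0.11659393 0.02188141] 0.041962685573894376
grip 1 41 [-0.19883298  0.02230193] [-0.04482314  0.09828761] [-0.06617861  0.02683328] 0.8900453862018423
grip -1 39 [-0.08293231 -0.02746049] [-0.04621885 -0.02225185] [-0.06452496 -0.02490509] 0.06345673464453105
jaw 188 [[-0.01085251 -0.01607289]
 [ 0.0246815   0.0180912 ]] 0.049831499885385266
scene plate z 0.010531935046750762
ring pts 217 [ 0.05175591 -0.02157441] [0.10882536 0.02924211] [0.0825678  0.00375256] z max 0.023356785130919787
ring fit 135 [0.08138407 0.00170231] 0.0027571772860634303
housing top 434 [-0.11915498 -0.01102618] [-0.01340294  0.0114784 ] 0.06180523632505991
stop top 156 [ 0.09560105 -0.02126638] [0.11719274 0.02379046] 0.04473921033816136
grip 1 111 [-0.55820024  0.02271678] [-0.04515783  0.51102049] [-0.09341542  0.1056036 ] 0.5851720172957535
grip -1 32 [-0.08144488 -0.02719532] [-0.04739616 -0.02174468] [-0.06472661 -0.02425936] 0.06579567705780276
jaw 481 [[-0.01876434 -0.18792361]
 [ 0.04813183  0.01837543]] 0.054989838671536284
```

View pics/c3.png

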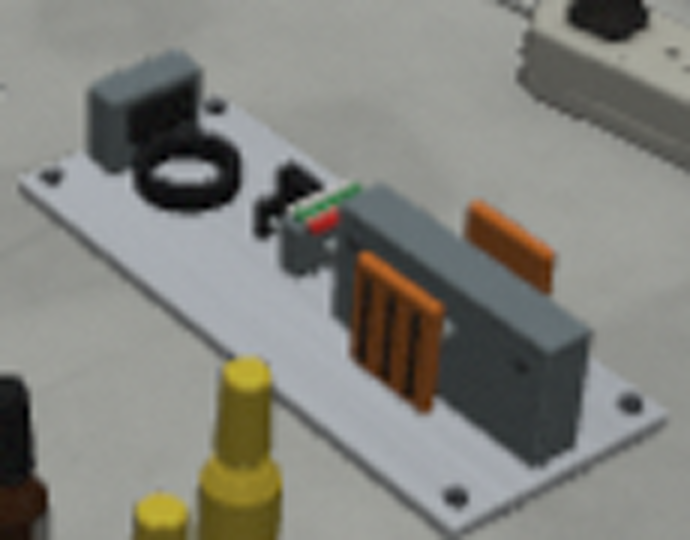

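View pics/c4.png

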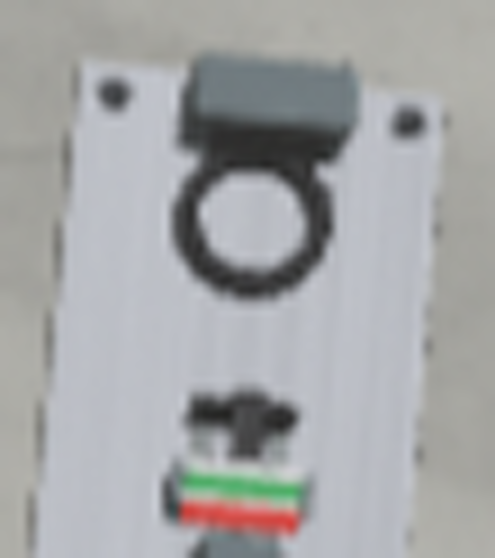

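Run:
```python
from h import *
import pickle
a=pickle.load(open('scene0.pkl','rb'));t=pickle.load(open('top0.pkl','rb'))
G={}
for f in(t,a):
    u,v=np.meshgrid(np.arange(0,640,2),np.arange(0,400,2)); uv=np.c_[u.ravel(),v.ravel()]; Z=f['range_z'][uv[:,1],uv[:,0]]; D=depthpts(f,uv)[Z>0]
    for p in D:
        if -.1<p[0]<1.0 and -1<p[1]<.7 and p[2]<.8:
            k=(int(np.floor(p[0]*10)),int(np.floor(p[1]*10))); G.setdefault(k,[]).append(p[2])
print('rows x from .9 down, cols y from .6 to -1; height cm (98pct)')
print('      ',*['%4d'%(y*10) for y in range(6,-11,-1)])
for x in range(9,-2,-1):
    print('%5.1f'%(x/10),*['%4.0f'%(100*np.percentile(G[(x,y)],98)) if (x,y) in G and len(G[(x,y)])>3 else '   .' for y in range(6,-11,-1)])
```

```text
rows x from .9 down, cols y from .6 to -1; height cm (98pct)
         60   50   40   30   20   10    0  -10  -20  -30  -40  -50  -60  -70  -80  -90 -100
  0.9    .    .    4    4    5    5    5    0   23   16   14   21   21    .    .    .    .
  0.8  -24  -24    3    4    1    1    3    1   24   14   14   21   23    .    .    .    .
  0.7  -24  -24    3    3    0    1    0    0   24   15   16   11   24    .    .    .    .
  0.6  -24  -24    3    3    0    4    5    4   24   15   15   15   24    .    .    .    .
  0.5  -24  -24    6    6    7    6    6    8   24   24   24   24   24  -69  -70    .  -69
  0.4  -24    .    0    7    7    6    1    4   23   17   17    0  -50  -35  -69  -69  -69
  0.3    .    .    0    0    0    0    0    1    3   17   17   27    0    0  -69  -69  -69
  0.2  -69  -69  -69   -1   -0    0   -0    0  -20  -69  -69  -69  -69  -69  -69  -69  -69
  0.1  -69  -69  -69  -69  -69    0    1    1    0  -69  -69  -69  -69  -69  -69  -69  -69
  0.0  -69  -69  -69  -69  -69    0    2    2  -60  -69  -69  -69  -69  -69  -69  -70  -69
 -0.1  -69  -69  -69  -69  -69  -59    .    .    .  -70  -69  -69  -69  -69  -69  -70  -69
```

>>> {"fn": "jog_arm", "kwargs": {
  "motion": [
    [1,[0,-0.04,0],[0,0,0]],
    [1,[0,-0.04,0],[0,0,0]],
    [1,[0,-0.04,0],[0,0,0]],
    [1,[0,-0.04,0],[0,0,0]],
    [1,[0,0,0],[0,0,0]]
  ],
  "force": 30
}}

```text
clock: 0.52
tcp_pos: [0.2315, -0.6367, 0.4198]
orientation: [-0.354, 2.017, -2.044]
contact_force: [0.6, -0.3, 1.9]
grip_width: 0.0856
```

>>> {"fn": "jog_arm", "kwargs": {
  "motion": [
    [1,[-0.02,0,0],[0,-1.7,0]],
    [1,[-0.04,0,0],[0,-3.4,0]],
    [1,[-0.04,0,0],[0,-3.4,0]],
    [1,[-0.04,0,0],[0,-3.4,0]],
    [1,[-0.04,0,0],[0,-3.4,0]],
    [1,[-0.04,0,0],[0,-3.4,0]],
    [1,[-0.04,0,0],[0,-3.4,0]],
    [1,[-0.04,0,0],[0,-3.4,0]],
    [1,[-0.04,0,0],[0,-3.4,0]],
    [1,[-0.04,0,0],[0,-3.4,0]]
  ]
}}

```text
clock: 1.35
tcp_pos: [0.5415, -0.4199, 0.4088]
orientation: [-0.826, 1.675, -1.671]
contact_force: [0.1, 0.1, -0.2]
grip_width: 0.0855
```

>>> {"fn": "jog_arm", "kwargs": {
  "motion": [
    [1,[-0.04,0,0],[0,-3.4,0]],
    [1,[-0.04,0,0],[0,-3.4,0]],
    [1,[-0.04,0,0],[0,-3.4,0]],
    [1,[-0.04,0,0],[0,-3.4,0]],
    [1,[-0.04,0,0],[0,-3.4,0]],
    [1,[-0.04,0,0],[0,-3.4,0]],
    [1,[-0.04,0,0],[0,-3.4,0]],
    [1,[-0.04,0,0],[0,-3.4,0]],
    [1,[-0.04,0,0],[0,-3.4,0]],
    [1,[-0.02,0,0],[0,-1.7,0]]
  ]
}}

```text
clock: 2.18
tcp_pos: [0.6881, -0.0697, 0.4089]
orientation: [-1.167, 1.274, -1.267]
contact_force: [-0.8, 0.6, -0.1]
grip_width: 0.0853
```

```bash
cat >> h.py <<'E'
def goto(xyz,zang=None,ttool=None):
    """print remaining shift in tool axes and turn about tool y so that tool z heads zang (deg), plus tilt"""
    o=r.get_obs(); T=R.from_rotvec(o['orientation']).as_matrix(); p=o['tcp_pos']
    d=T.T@(np.array(xyz)-p); print('clock %.2f'%o['clock'],'tcp',np.round(p,4),'shift tool',np.round(d,4),'zang %.1f'%np.degrees(np.arctan2(T[1,2],T[0,2])),'w',round(o['grip_width'],4),'F',np.round(o['contact_force'],1))
    if zang is not None:
        c,s=np.cos(np.radians(zang)),np.sin(np.radians(zang)); z=np.array([c,s,0]); y=np.array([0,0,-1.]); G=np.c_[np.cross(y,z),y,z]
        print(' turn deg',np.round(np.degrees(R.from_matrix(T.T@G).as_rotvec()),2))
E
python3 - <<'E'
from h import *
goto([.557,.2825,.3],82.8); print(r.get_obs()['joints'],r.get_obs()['qvel'])
E
```

```text
clock 2.18 tcp [ 0.6881 -0.0697  0.4089] shift tool [-0.3396  0.1105 -0.1598] zang -4.8 w 0.0853 F [-0.8  0.6 -0.1]
 turn deg [-7.000e-02 -8.759e+01 -2.600e-01]
[ 0.26831173  0.44979586 -0.39636907  1.26535155  0.16557796  1.4601195
 -0.19443265] [-0.23678088  0.00797985 -0.08812378 -0.00670987  0.06888549  0.01723377
 -0.027125  ]
```

>>> {"fn": "jog_arm", "kwargs": {
  "motion": [
    [1,[-0.03,0,-0.01],[0,-6.7,0]],
    [1,[-0.03,0,-0.01],[0,-6.7,0]],
    [1,[-0.03,0,-0.01],[0,-6.7,0]],
    [1,[-0.03,0,-0.01],[0,-6.7,0]],
    [1,[-0.03,0,-0.01],[0,-6.7,0]],
    [1,[-0.02,0,0],[0,-6.7,0]],
    [1,[0,0,0],[0,-6.7,0]],
    [1,[0,0,0],[0,-6.7,0]],
    [1,[0,0,0],[0,-6.7,0]],
    [1,[0,0,0],[0,-6.7,0]]
  ]
}}

```text
clock: 3.02
tcp_pos: [0.6085, 0.0799, 0.4094]
orientation: [-1.537, 0.385, -0.383]
contact_force: [-0.1, 0.6, 0.2]
grip_width: 0.0855
```

>>> {"fn": "jog_arm", "kwargs": {
  "motion": [
    [1,[0,0,0],[0,-6.7,0]],
    [1,[0,0,0],[0,-6.7,0]],
    [1,[0,0,0],[0,-6.7,0]],
    [1,[0,0,0],[0,0,0]]
  ]
}}

```text
clock: 3.35
tcp_pos: [0.6087, 0.0797, 0.4093]
orientation: [-1.568, 0.112, -0.109]
contact_force: [-0.2, 1.1, -0.9]
grip_width: 0.0855
```

Run:
```python
from h import *
goto([.557,.2825,.2],82.8); print(r.get_obs()['joints'])
```

```text
clock 3.35 tcp [0.6087 0.0797 0.4093] shift tool [-0.0793  0.2094  0.1936] zang 81.9 w 0.0855 F [-0.2  1.1 -0.9]
 turn deg [ 0.01 -0.87 -0.09]
[ 0.30471049  0.35873168 -0.73034468  1.45072504  0.23847758  1.42418531
  1.00094135]
```

>>> {"fn": "jog_arm", "kwargs": {
  "motion": [
    [0.6,[-0.0099,0.026,0.0242],[0,-0.4,0]],
    [0.6,[-0.0099,0.026,0.0242],[0,-0.4,0]],
    [0.6,[-0.0099,0.026,0.0242],[0,0,0]],
    [0.6,[-0.0099,0.026,0.0242],[0,0,0]],
    [0.6,[-0.0099,0.026,0.0242],[0,0,0]],
    [0.6,[-0.0099,0.026,0.0242],[0,0,0]],
    [0.6,[-0.0099,0.026,0.0242],[0,0,0]],
    [0.6,[-0.0099,0.026,0.0242],[0,0,0]],
    [0.6,[0,0,0],[0,0,0]],
    [0.6,[0,0,0],[0,0,0]]
  ]
}}

```text
clock: 4.18
tcp_pos: [0.5542, 0.2836, 0.2003]
orientation: [-1.57, 0.105, -0.099]
contact_force: [-0.1, 0.3, 0.9]
grip_width: 0.0511
```

Run:
```python
from h import *
goto([.557,.2825,.066],82.8); f=r.grab_frame('scene'); save(f['image'][100:300,220:480],'s1.png',3)
```

```text
clock 4.18 tcp [0.5542 0.2836 0.2003] shift tool [ 0.0034  0.1343 -0.0005] zang 82.5 w 0.0511 F [-0.1  0.3  0.9]
 turn deg [ 0.09 -0.27 -0.21]
```

View pics/s1.png

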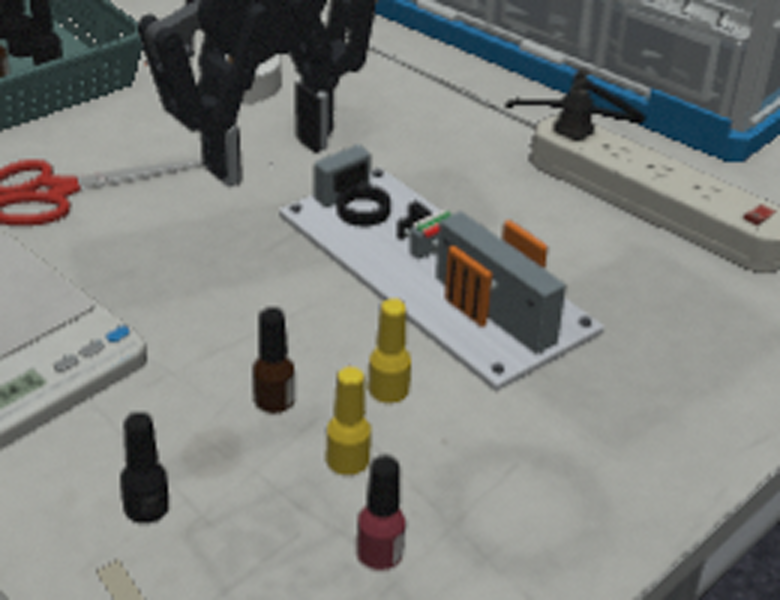

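The gripper, half open, is above the brown bottle (now at (272,360) in this crop), and the neighbours are clear. Descending.

>>> {"fn": "jog_arm", "kwargs": {
  "motion": [
    [0.6,[0.0017,0.03,0],[0,0,0]],
    [0.6,[0.0017,0.03,0],[0,0,0]],
    [0.6,[0,0.03,0],[0,0,0]],
    [0.6,[0,0.025,0],[0,0,0]],
    [0.6,[0,0.019,0],[0,0,0]],
    [0.6,[0,0,0],[0,0,0]],
    [0.6,[0,0,0],[0,0,0]]
  ]
}}

```text
clock: 4.82
tcp_pos: [0.5606, 0.2805, 0.0687]
orientation: [-1.569, 0.105, -0.106]
contact_force: [-1.2, 0.1, 0.4]
grip_width: 0.0513
```

Run:
```python
from h import *
goto([.557,.2825,.066],82.8); f=r.grab_frame('scene'); save(f['image'][150:270,250:390],'s2.png',5)
f=r.grab_frame('top'); save(f['image'][130:250,240:400],'t2.png',5)
```

```text
clock 4.82 tcp [0.5606 0.2805 0.0687] shift tool [-0.0038  0.0027  0.0015] zang 82.3 w 0.0513 F [-1.2  0.1  0.4]
 turn deg [ 0.05 -0.49  0.01]
```

View pics/s2.png

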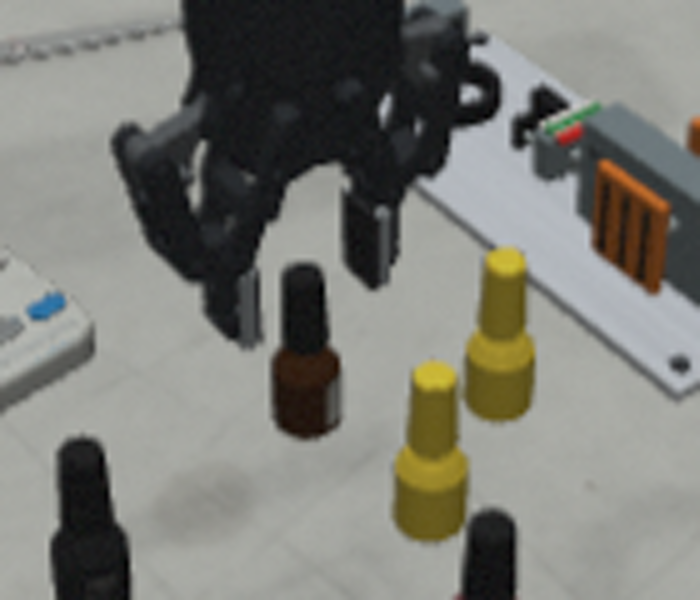

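Run:
```python
from h import *
goto([.557,.2825,.066],82.8); print(r.get_obs()['qvel'])
```

```text
clock 4.92 tcp [0.5613 0.2819 0.0704] shift tool [-0.0044  0.0044 -0.    ] zang 82.4 w 0.0511 F [-0.5 -1.1  0.4]
 turn deg [-0.09 -0.43  0.16]
[-2.57882374e-03 -9.20785473e-03 -7.43724316e-03 -1.56662860e-03
  3.20500676e-04 -1.77580446e-03  8.62704546e-05]
```

View pics/t2.png

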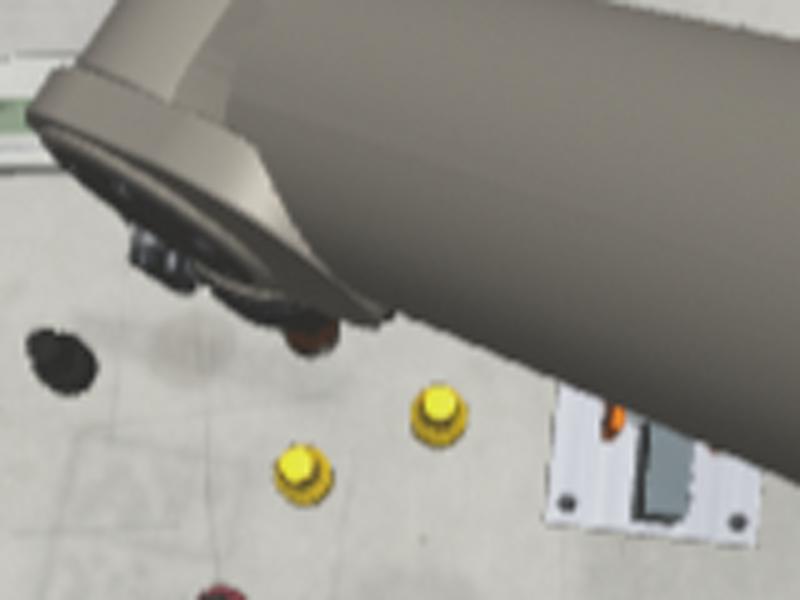

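The top view is mostly blocked by the arm; the bottle body shows at (312,335) in the crop. Correcting by 4 mm.

>>> {"fn": "jog_arm", "kwargs": {
  "motion": [
    [0.6,[-0.004,0.004,0],[0,-0.4,0]],
    [0.6,[0,0,0],[0,0,0]],
    [0.6,[0,0,0],[0,0,0]]
  ]
}}

```text
clock: 5.17
tcp_pos: [0.5558, 0.2826, 0.0651]
orientation: [-1.568, 0.097, -0.098]
contact_force: [-1.5, -0.3, -0.4]
grip_width: 0.0513
```

>>> {"fn": "jog_arm", "kwargs": {
  "motion": [
    [0.6,[0,0,0],[0,0,0]]
  ]
}}

```text
clock: 5.25
tcp_pos: [0.5559, 0.2825, 0.0649]
orientation: [-1.568, 0.097, -0.098]
contact_force: [-0.4, -0.1, 0.3]
grip_width: 0.0512
```

>>> {"fn": "jog_arm", "kwargs": {
  "motion": [
    [0.6,[0,0,0],[0,0,0]]
  ]
}}

```text
clock: 5.33
tcp_pos: [0.5559, 0.2825, 0.0647]
orientation: [-1.568, 0.097, -0.098]
contact_force: [-0.9, -0.1, -0.1]
grip_width: 0.0514
```

>>> {"fn": "jog_arm", "kwargs": {
  "motion": [
    [0.4,[0.001,-0.001,0],[0,0,0]],
    [0.25,[0,0,0],[0,0,0]],
    [0.1,[0,0,0],[0,0,0]],
    [0,[0,0,0],[0,0,0]],
    [0,[0,0,0],[0,0,0]],
    [0,[0,0,0],[0,0,0]],
    [0,[0,0,0],[0,0,0]]
  ],
  "force": 30
}}

```text
clock: 5.92
tcp_pos: [0.5569, 0.2824, 0.0654]
orientation: [-1.568, 0.097, -0.098]
contact_force: [0.5, 0.7, 1.6]
grip_width: 0.0159
```

>>> {"fn": "jog_arm", "kwargs": {
  "motion": [
    [0,[0,-0.02,0],[0,0,0]],
    [0,[0,-0.03,0],[0,0,0]],
    [0,[0,-0.03,0],[0,0,0]],
    [0,[0,0,0],[0,0,0]],
    [0,[0,0,0],[0,0,0]],
    [0,[0,0,0],[0,0,0]]
  ]
}}

```text
clock: 6.42
tcp_pos: [0.5564, 0.2817, 0.1447]
orientation: [-1.57, 0.098, -0.097]
contact_force: [0.1, -0.7, -0.3]
grip_width: 0.0164
```

Run:
```python
from h import *
goto([.6588,.0993,.15],82.8); f=r.grab_frame('scene'); save(f['image'][120:250,250:410],'s3.png',5)
```

```text
clock 6.42 tcp [0.5564 0.2817 0.1447] shift tool [ 0.1243 -0.0052 -0.1683] zang 82.9 w 0.0164 F [ 0.1 -0.7 -0.3]
 turn deg [ 0.06  0.07 -0.03]
```

View pics/s3.png

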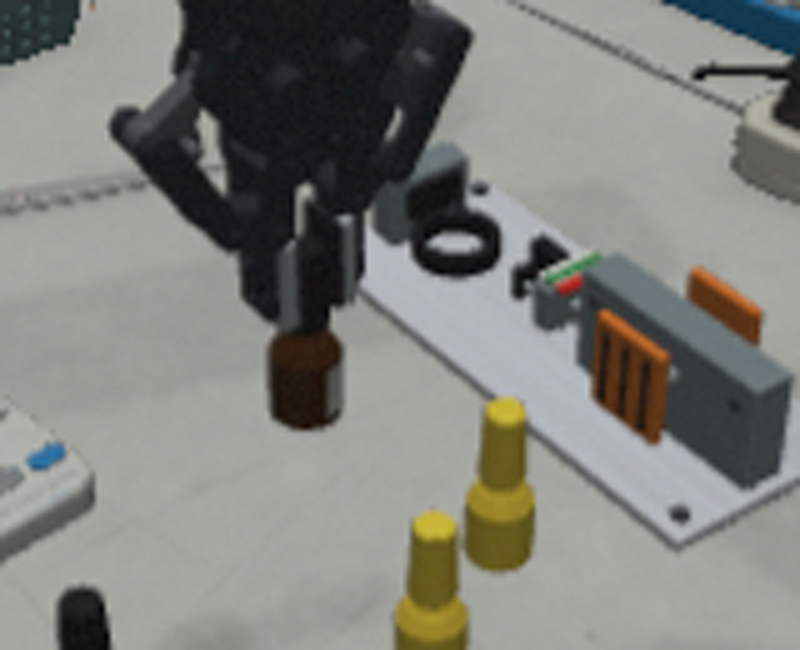

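The bottle is upright in the grip at (305,380) in the crop, and the ring is clear. Moving over the nest.

>>> {"fn": "jog_arm", "kwargs": {
  "motion": [
    [0,[0.012,-0.001,-0.0163],[0,0,0]],
    [0,[0.02,-0.001,-0.027],[0,0,0]],
    [0,[0.02,-0.001,-0.027],[0,0,0]],
    [0,[0.02,-0.001,-0.027],[0,0,0]],
    [0,[0.02,-0.001,-0.027],[0,0,0]],
    [0,[0.02,0,-0.027],[0,0,0]],
    [0,[0.012,0,-0.017],[0,0,0]],
    [0,[0,0,0],[0,0,0]],
    [0,[0,0,0],[0,0,0]],
    [0,[0,0,0],[0,0,0]]
  ]
}}

```text
clock: 7.3
tcp_pos: [0.6578, 0.1008, 0.149]
orientation: [-1.568, 0.099, -0.095]
contact_force: [-0.5, 0.9, -0.5]
grip_width: 0.0162
```

```bash
cat >> h.py <<'E'
def bottlefit(f,p,lo,hi,rad):
    """cylinder axis from depth points near p between heights lo..hi"""
    from scipy.optimize import least_squares
    u,v=np.meshgrid(np.arange(640),np.arange(400)); uv=np.c_[u.ravel(),v.ravel()]; D=depthpts(f,uv)
    k=(D[:,2]>lo)&(D[:,2]<hi)&(np.hypot(D[:,0]-p[0],D[:,1]-p[1])<.025); Q=D[k]
    g=least_squares(lambda q:np.hypot(Q[:,0]-q[0],Q[:,1]-q[1])-rad,p,loss='soft_l1',f_scale=.002); return g.x,k.sum(),np.abs(g.fun).mean()
E
python3 - <<'E'
from h import *
goto([.6588,.0993,.15],82.8); f=r.grab_frame('scene'); save(f['image'][110:220,300:420],'s4.png',5)
print(bottlefit(f,[.6588,.0993],.09,.12,.0135))
f=r.grab_frame('top'); save(f['image'][110:240,310:430],'t4.png',5)
print(bottlefit(f,[.6588,.0993],.09,.12,.0135))
E
```

```text
clock 7.30 tcp [0.6578 0.1008 0.149 ] shift tool [ 0.0012 -0.001  -0.0013] zang 82.9 w 0.0162 F [-0.5  0.9 -0.5]
 turn deg [-0.02  0.14 -0.14]
(array([0.6583196 , 0.10016106]), np.int64(163), np.float64(0.0011902122122227764))
(array([0.65819972, 0.10157467]), np.int64(85), np.float64(0.0013140142826582493))
```

View pics/s4.png

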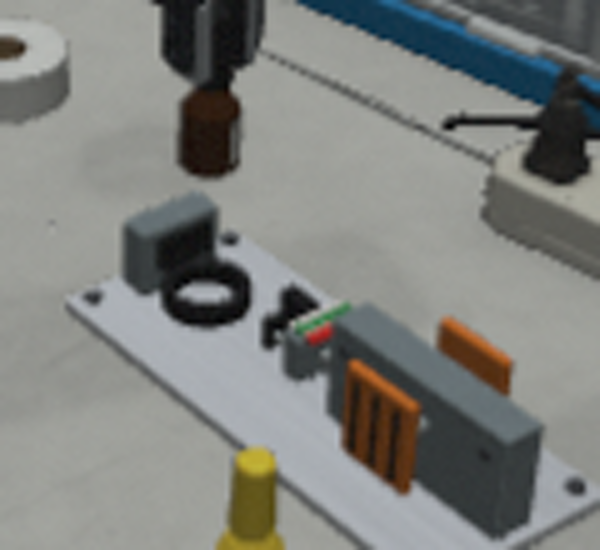

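View pics/t4.png

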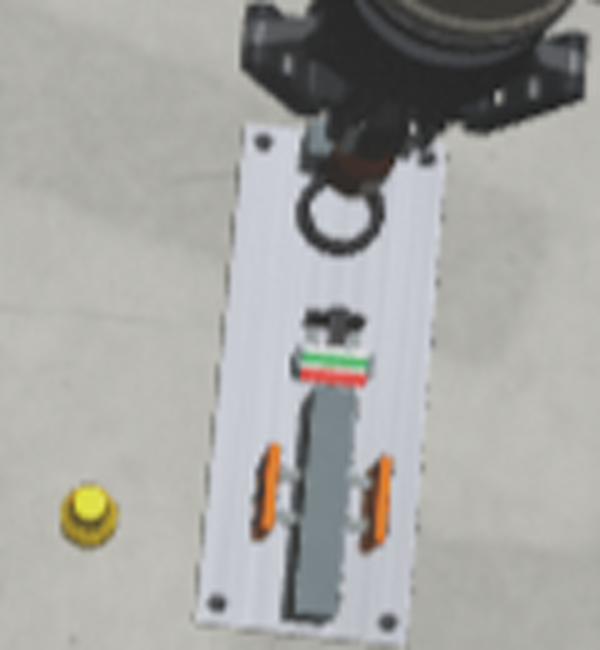

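>>> {"fn": "jog_arm", "kwargs": {
  "motion": [
    [0,[0.001,0.02,-0.001],[0,0,0]],
    [0,[0,0.02,0],[0,0,0]],
    [0,[0,0.013,0],[0,0,0]],
    [0,[0,0,0],[0,0,0]],
    [0,[0,0,0],[0,0,0]],
    [0,[0,0,0],[0,0,0]]
  ]
}}

```text
clock: 7.9
tcp_pos: [0.6602, 0.0997, 0.0982]
orientation: [-1.568, 0.096, -0.098]
contact_force: [-0.2, -0.2, 0.0]
grip_width: 0.0157
```

Run:
```python
from h import *
goto([.6588,.0993,.0735],82.8); f=r.grab_frame('scene'); save(f['image'][120:200,310:390],'s5.png',7)
print(bottlefit(f,[.6588,.0993],.035,.065,.0135))
f=r.grab_frame('top'); save(f['image'][110:200,330:430],'t5.png',7)
print(bottlefit(f,[.6588,.0993],.035,.065,.0135))
```

```text
clock 7.90 tcp [0.6602 0.0997 0.0982] shift tool [-0.0013  0.0247 -0.0005] zang 82.9 w 0.0157 F [-0.2 -0.2  0. ]
 turn deg [-0.04  0.13  0.06]
(array([0.6616121 , 0.10029319]), np.int64(151), np.float64(0.0018919849753225534))
(array([0.66038216, 0.09990681]), np.int64(60), np.float64(0.0006403516212576385))
```

View pics/s5.png

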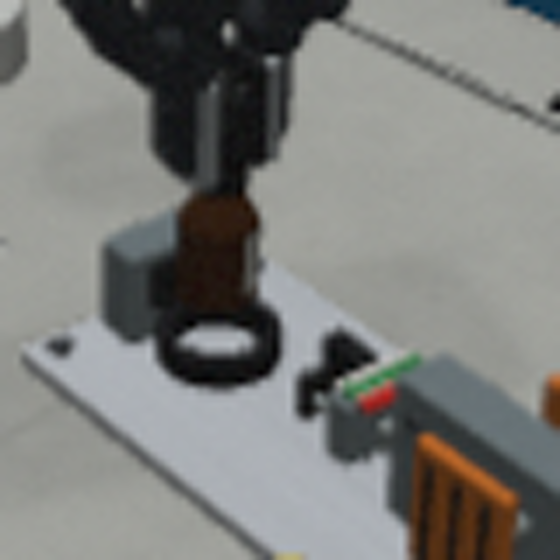

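View pics/t5.png

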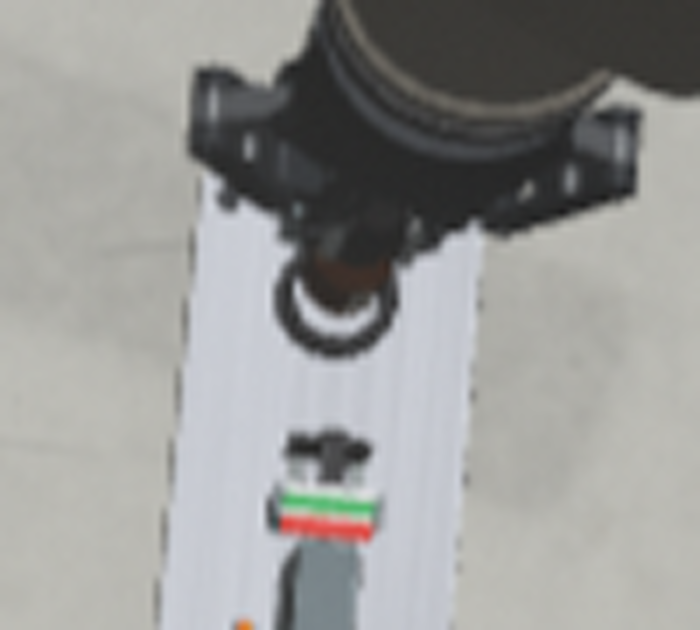

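>>> {"fn": "jog_arm", "kwargs": {
  "motion": [
    [0,[-0.0013,0.004,-0.0005],[0,0,0]],
    [0,[0,0.003,0],[0,0,0]],
    [0,[0,0,0],[0,0,0]],
    [0,[0,0,0],[0,0,0]]
  ]
}}

```text
clock: 8.33
tcp_pos: [0.6582, 0.0983, 0.0901]
orientation: [-1.569, 0.098, -0.097]
contact_force: [0.9, -0.4, -0.4]
grip_width: 0.0162
```

Run:
```python
from h import *
goto([.6588,.0993,.0735],82.8)
f=r.grab_frame('top'); save(f['image'][120:190,345:415],'t6.png',8)
print(bottlefit(f,[.6588,.0993],.03,.055,.0135))
# ring vs bottle: dark brown bottle pixel mask
f=r.grab_frame('scene'); save(f['image'][130:190,315:375],'s6.png',8)
```

```text
clock 8.33 tcp [0.6582 0.0983 0.0901] shift tool [0.0004 0.0166 0.0011] zang 82.9 w 0.0162 F [ 0.9 -0.4 -0.4]
 turn deg [ 0.01  0.08 -0.02]
(array([0.65788344, 0.09836361]), np.int64(50), np.float64(0.0005283627123982656))
```

View pics/s6.png

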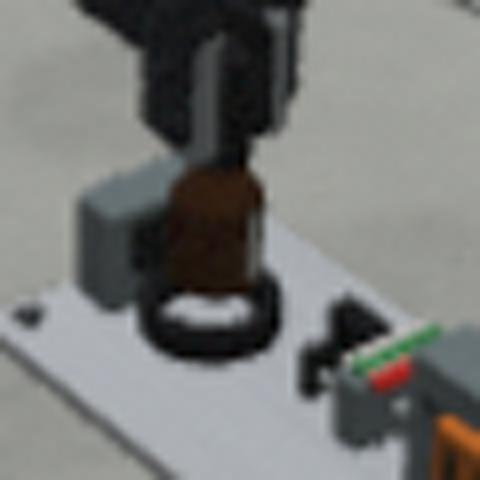

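View pics/t6.png

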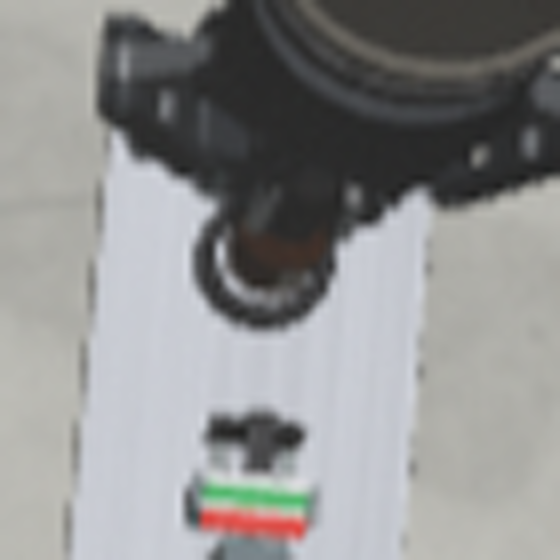

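>>> {"fn": "jog_arm", "kwargs": {
  "motion": [
    [0,[0.0004,0,0.0012],[0,0,0]],
    [0,[0,0.003,0],[0,0,0]],
    [0,[0,0.003,0],[0,0,0]],
    [0,[0,0.003,0],[0,0,0]],
    [0,[0,0,0],[0,0,0]],
    [0,[0,0,0],[0,0,0]]
  ]
}}

```text
clock: 8.93
tcp_pos: [0.6588, 0.0994, 0.0809]
orientation: [-1.569, 0.098, -0.097]
contact_force: [-0.3, 0.2, 0.6]
grip_width: 0.0162
```

Run:
```python
from h import *
goto([.6588,.0993,.0735],82.8)
f=r.grab_frame('top'); save(f['image'][120:190,345:415],'t7.png',8)
f=r.grab_frame('scene'); save(f['image'][130:190,315:375],'s7.png',8)
```

```text
clock 8.93 tcp [0.6588 0.0994 0.0809] shift tool [ 0.0001  0.0074 -0.0001] zang 82.9 w 0.0162 F [-0.3  0.2  0.6]
 turn deg [ 0.02  0.08 -0.04]
```

View pics/s7.png

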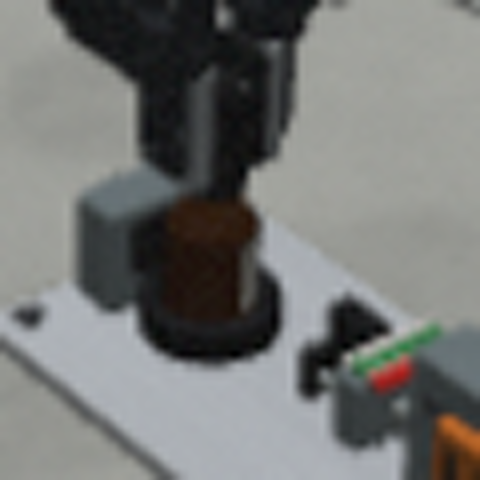

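View pics/t7.png

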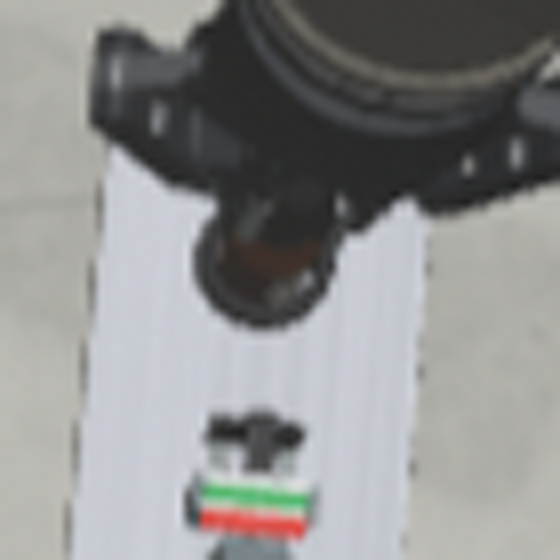

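The bottle base is already inside the ring with no contact force. Going down the last 7 mm.

>>> {"fn": "jog_arm", "kwargs": {
  "motion": [
    [0,[0,0.003,0],[0,0,0]],
    [0,[0,0.002,0],[0,0,0]],
    [0,[0,0.0015,0],[0,0,0]],
    [0,[0,0,0],[0,0,0]],
    [0,[0,0,0],[0,0,0]]
  ]
}}

```text
clock: 9.45
tcp_pos: [0.6589, 0.0995, 0.0746]
orientation: [-1.569, 0.098, -0.097]
contact_force: [0.6, -0.1, 0.0]
grip_width: 0.0161
```

>>> {"fn": "jog_arm", "kwargs": {
  "motion": [
    [0,[0,0.001,0],[0,0,0]],
    [0,[0,0,0],[0,0,0]],
    [0,[0,0,0],[0,0,0]]
  ]
}}

```text
clock: 9.7
tcp_pos: [0.659, 0.0996, 0.0738]
orientation: [-1.569, 0.097, -0.098]
contact_force: [0.6, -0.5, -0.4]
grip_width: 0.0164
```

>>> {"fn": "jog_arm", "kwargs": {
  "motion": [
    [0,[0,0.001,0],[0,0,0]],
    [0,[0,0,0],[0,0,0]],
    [0,[0,0,0],[0,0,0]]
  ]
}}

```text
clock: 9.95
tcp_pos: [0.6593, 0.0997, 0.0734]
orientation: [-1.568, 0.097, -0.098]
contact_force: [-0.2, -0.6, 4.1]
grip_width: 0.0165
```

>>> {"fn": "jog_arm", "kwargs": {
  "motion": [
    [0.22,[0,0,0],[0,0,0]],
    [0.26,[0,0,0],[0,0,0]],
    [0.3,[0,0,0],[0,0,0]],
    [0.4,[0,0,0],[0,0,0]],
    [0.5,[0,0,0],[0,0,0]],
    [0.5,[0,0,0],[0,0,0]]
  ]
}}

```text
clock: 10.45
tcp_pos: [0.6589, 0.0996, 0.0727]
orientation: [-1.569, 0.098, -0.097]
contact_force: [-0.3, -0.1, 0.9]
grip_width: 0.0428
```

>>> {"fn": "jog_arm", "kwargs": {
  "motion": [
    [0.6,[0,-0.02,0],[0,0,0]],
    [0.6,[0,-0.04,0],[0,0,0]],
    [0.6,[0,-0.04,0],[0,0,0]],
    [0.8,[0,-0.02,0],[0,0,0]],
    [0.8,[0,0,0],[0,0,0]],
    [0.8,[0,0,0],[0,0,0]]
  ]
}}

```text
clock: 10.95
tcp_pos: [0.6597, 0.0998, 0.1944]
orientation: [-1.568, 0.095, -0.1]
contact_force: [-0.1, 0.7, -1.0]
grip_width: 0.0684
```

Run:
```python
from h import *
goto([.5149,.1173,.16],82.8)
f=r.grab_frame('top'); save(f['image'][120:240,330:430],'t8.png',6)
f=r.grab_frame('scene'); save(f['image'][130:230,310:430],'s8.png',6)
print(bottlefit(f,[.6588,.0993],.025,.045,.0135),bottlefit(f,[.6588,.0993],.052,.08,.009))
```

```text
clock 10.95 tcp [0.6597 0.0998 0.1944] shift tool [-0.146   0.0339 -0.0006] zang 82.9 w 0.0684 F [-0.1  0.7 -1. ]
 turn deg [-0.04  0.08  0.17]
(array([0.66239595, 0.10050526]), np.int64(144), np.float64(0.0022864669579303063)) (array([0.66040732, 0.09891568]), np.int64(90), np.float64(0.000997046017579147))
```

View pics/s8.png

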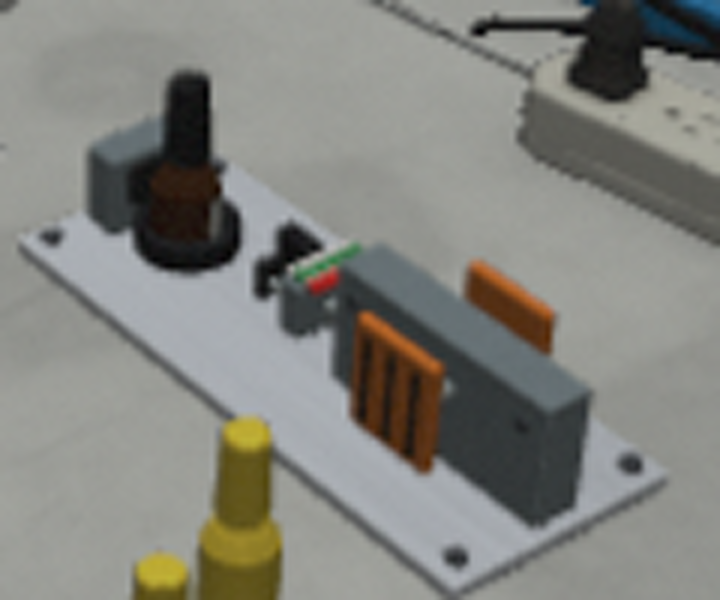

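View pics/t8.png

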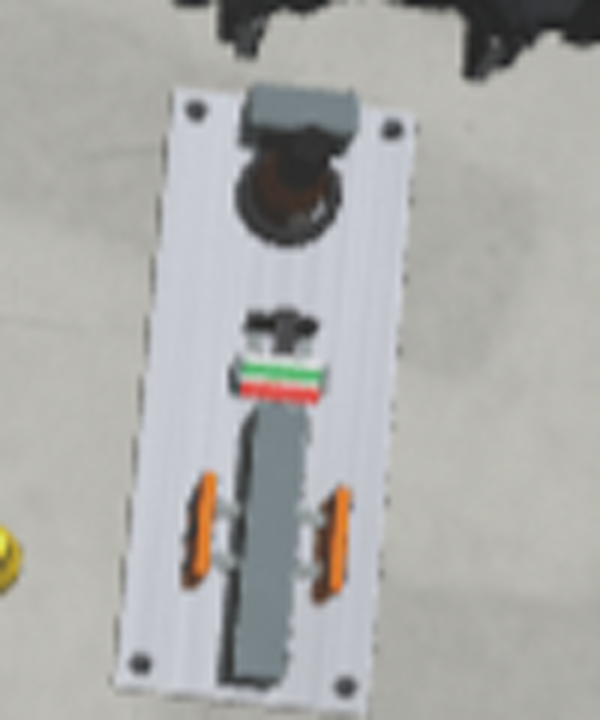

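The bottle is upright in the ring (cap at (190,130) in the scene crop), and the jaw hasn't moved. Now to the grips.

>>> {"fn": "jog_arm", "kwargs": {
  "motion": [
    [1,[-0.016,0,0],[0,0,0]],
    [1,[-0.03,0,0],[0,0,0]],
    [1,[-0.03,0,0],[0,0,0]],
    [1,[-0.03,0,0],[0,0,0]],
    [1,[-0.025,0,0],[0,0,0]],
    [1,[-0.015,0,0],[0,0,0]],
    [1,[0,0.02,0],[0,0,0]],
    [1,[0,0.03,0],[0,0,0]],
    [1,[0,0.02,0],[0,0,0]],
    [1,[0,0,0],[0,0,0]]
  ],
  "force": 40
}}

```text
clock: 11.88
tcp_pos: [0.5104, 0.1161, 0.1179]
orientation: [-1.571, 0.104, -0.09]
contact_force: [-0.0, -0.3, -0.5]
grip_width: 0.0855
```

Run:
```python
from h import *
goto([.5149,.1173,.045],82.8)
f=r.grab_frame('top'); save(f['image'][100:260,310:450],'t9.png',5)
f=r.grab_frame('scene'); save(f['image'][110:240,290:450],'s9.png',5)
```

```text
clock 11.88 tcp [0.5104 0.1161 0.1179] shift tool [0.005  0.0729 0.002 ] zang 82.9 w 0.0855 F [-0.  -0.3 -0.5]
 turn deg [ 0.18  0.1  -0.51]
```

View pics/s9.png

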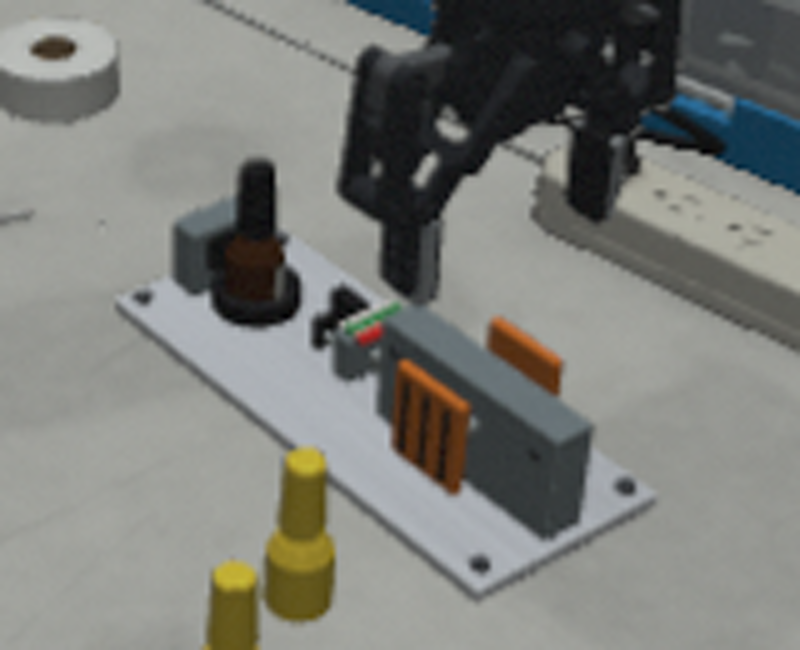

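View pics/t9.png

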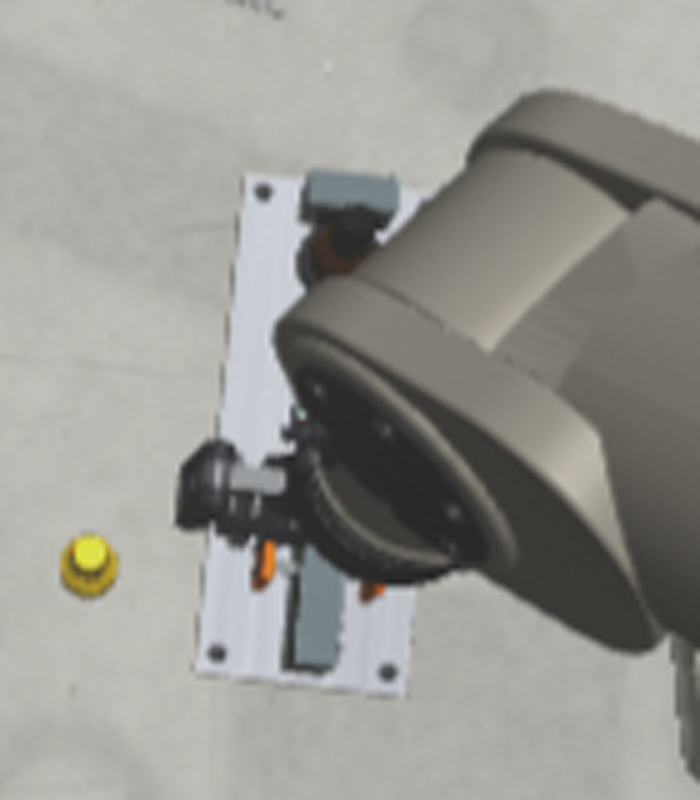

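Run:
```python
from h import *
goto([.5090,.118,.045],82.8)
```

```text
clock 11.98 tcp [0.513  0.1175 0.1217] shift tool [-0.0038  0.0767  0.    ] zang 82.9 w 0.0853 F [ 0.2 -0.6  0. ]
 turn deg [ 0.04  0.11 -0.19]
```

>>> {"fn": "jog_arm", "kwargs": {
  "motion": [
    [1,[-0.003,0.01,0],[0,0,0]],
    [1,[0,0.02,0],[0,0,0]],
    [1,[0,0.02,0],[0,0,0]],
    [1,[0,0.018,0],[0,0,0]],
    [1,[0,0.008,0],[0,0,0]],
    [1,[0,0,0],[0,0,0]],
    [1,[0,0,0],[0,0,0]],
    [1,[0,0,0],[0,0,0]]
  ]
}}

```text
clock: 12.65
tcp_pos: [0.5119, 0.1185, 0.0479]
orientation: [-1.568, 0.096, -0.099]
contact_force: [-0.5, 0.3, -0.7]
grip_width: 0.0854
```

Run:
```python
from h import *
goto([.5090,.118,.045],82.8)
f=r.grab_frame('scene'); save(f['image'][130:230,310:430],'s10.png',6)
f=r.grab_frame('top'); save(f['image'][100:260,310:450],'t10.png',5)
```

```text
clock 12.65 tcp [0.5119 0.1185 0.0479] shift tool [-0.0029  0.0029 -0.0009] zang 82.9 w 0.0854 F [-0.5  0.3 -0.7]
 turn deg [-0.05  0.08  0.1 ]
```

View pics/s10.png

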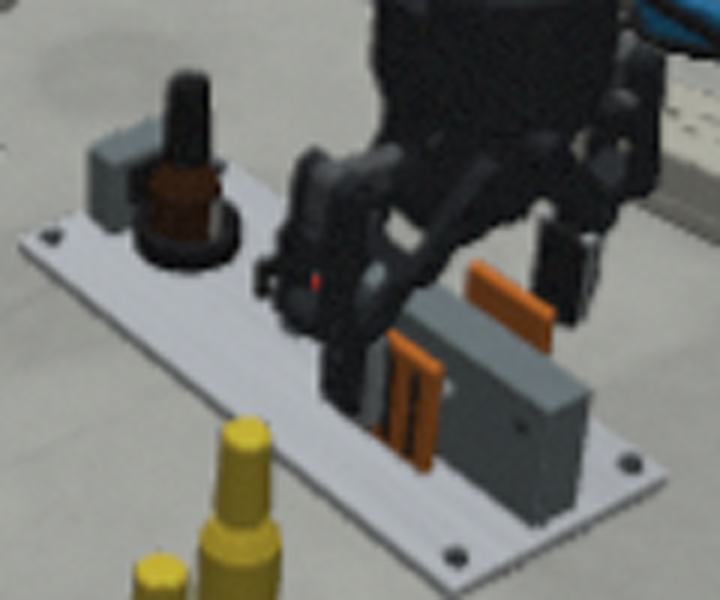

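View pics/t10.png

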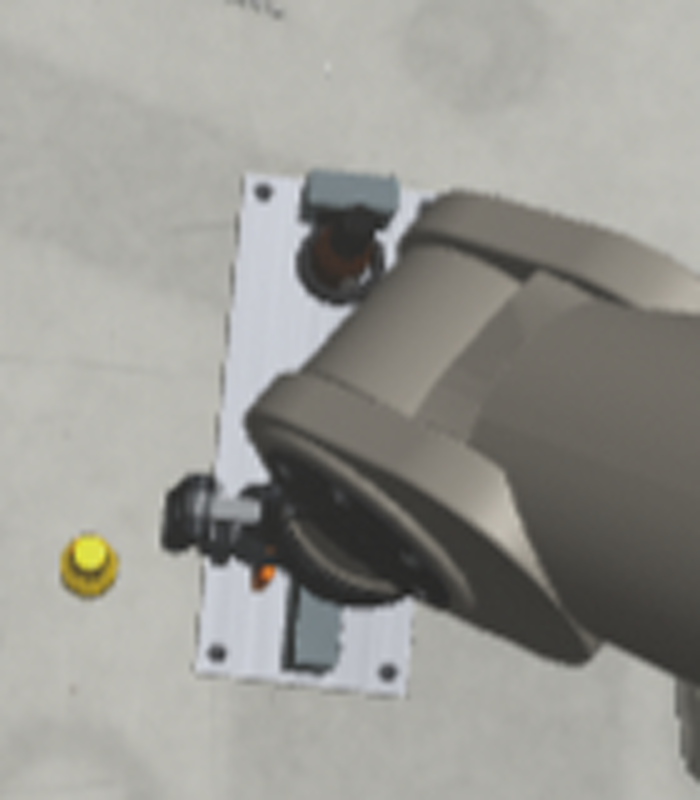

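>>> {"fn": "jog_arm", "kwargs": {
  "motion": [
    [1,[-0.003,0.003,-0.001],[0,0,0]],
    [0.7,[0,0,0],[0,0,0]],
    [0.6,[0,0,0],[0,0,0]],
    [0.5,[0,0,0],[0,0,0]],
    [0.42,[0,0,0],[0,0,0]],
    [0.42,[0,0,0],[0,0,0]],
    [0.42,[0,0,0],[0,0,0]],
    [0.42,[0,0,0],[0,0,0]],
    [0.42,[0,0,0],[0,0,0]]
  ],
  "force": 30
}}

```text
clock: 13.5
tcp_pos: [0.5087, 0.1185, 0.0453]
orientation: [-1.568, 0.096, -0.099]
contact_force: [-3.2, 0.6, 13.9]
grip_width: 0.036
```

Run:
```python
from h import *
goto([.5090,.118,.045],82.8)
f=r.grab_frame('scene'); save(f['image'][130:230,310:430],'s11.png',6)
```

```text
clock 13.50 tcp [0.5087 0.1185 0.0453] shift tool [ 0.0004  0.0003 -0.0005] zang 82.9 w 0.036 F [-3.2  0.6 13.9]
 turn deg [-0.06  0.11  0.11]
```

View pics/s11.png

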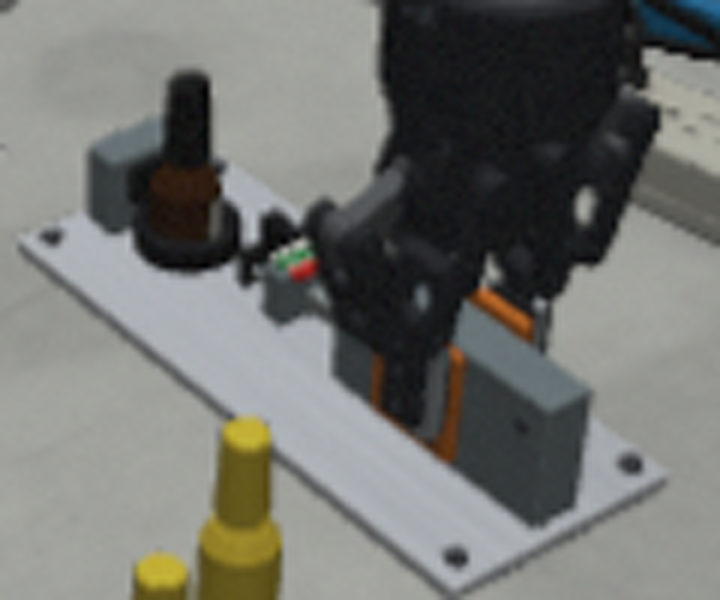

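The grips are squeezed to 36 mm. The jaw and strip have moved forward, with the strip now visible at (295,262) in the crop. I'll set up a jaw measurement from the green/red strip and release.

>>> {"fn": "jog_arm", "kwargs": {
  "motion": [
    [0.5,[0,0,0],[0,0,0]],
    [0.6,[0,0,0],[0,0,0]],
    [0.74,[0,0,0],[0,0,0]],
    [0.74,[0,0,0],[0,0,0]],
    [0.74,[0,0,0],[0,0,0]],
    [0.74,[0,0,0],[0,0,0]]
  ]
}}

```text
clock: 14.05
tcp_pos: [0.5078, 0.1168, 0.0436]
orientation: [-1.569, 0.098, -0.097]
contact_force: [0.7, 0.7, 0.5]
grip_width: 0.0632
```

```bash
cat >> h.py <<'E'
YAW=-0.125; O=np.array([.58435,.1086]); CM=np.array([[np.cos(YAW),-np.sin(YAW)],[np.sin(YAW),np.cos(YAW)]])
def strip(f,zs=0.048):
    h=cv2.cvtColor(f['image'],cv2.COLOR_RGB2HSV); out={}
    for n,lo,hi in(('green',(45,90,50),(85,255,255)),('red',(0,150,90),(6,255,255)),('red2',(172,150,90),(180,255,255))):
        m=cv2.inRange(h,lo,hi); v,u=np.where(m)
        if len(u)==0: continue
        P=onplane(f,np.c_[u,v],zs); q=(P[:,:2]-O)@CM
        k=(np.abs(q[:,1])<.02)&(q[:,0]>-.03)&(q[:,0]<.07)
        if k.sum(): out[n]=(k.sum(),np.round(1000*q[k].min(0),1),np.round(1000*q[k].max(0),1),np.round(1000*q[k].mean(0),1),np.round([u[k].mean(),v[k].mean()],1))
    return out
E
python3 - <<'E'
from h import *
import pickle
print(strip(pickle.load(open('scene0.pkl','rb'))));print(strip(pickle.load(open('top0.pkl','rb'))))
f=r.grab_frame('scene'); save(f['image'][130:230,310:430],'s12.png',6); print(strip(f)); goto([.509,.118,.045],82.8)
E
```

```text
{'green': (np.int64(14), array([ -7.2, -13.5]), array([-3.4, 15.2]), array([-5.1,  0.3]), array([364.1, 173.4])), 'red': (np.int64(8), array([-16.4,   5.1]), array([-12.2,  14.7]), array([-14.3,   9.9]), array([363.5, 177. ]))}
{'green': (np.int64(17), array([ -6.5, -12.7]), array([-3.4, 14.7]), array([-4.9,  1.3]), array([375.9, 181.5])), 'red': (np.int64(12), array([-13.8, -13.5]), array([-11.8,  14.1]), array([-12.7,  -0.5]), array([376.3, 184.9]))}
{'green': (np.int64(5), array([2.2, 2.5]), array([ 5.3, 14. ]), array([3.8, 7.6]), array([358.8, 172.6])), 'red': (np.int64(4), array([-7.2, 11.2]), array([-3.2, 15.2]), array([-5.2, 13.2]), array([359.5, 175.5]))}
clock 14.10 tcp [0.5079 0.1169 0.0436] shift tool [ 0.001  -0.0014  0.0012] zang 82.9 w 0.0632 F [-1.9  0.1 -0. ]
 turn deg [ 0.04  0.06 -0.02]
```

View pics/s12.png

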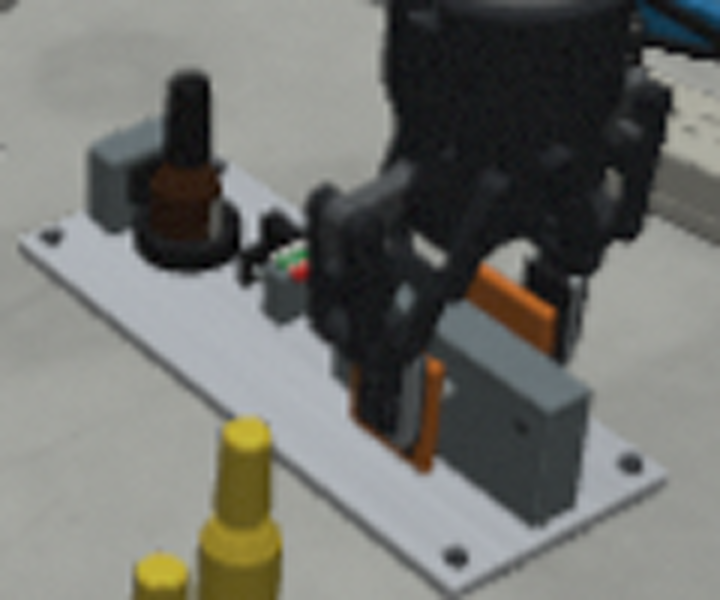

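>>> {"fn": "jog_arm", "kwargs": {
  "motion": [
    [0.6,[0,0,0.001],[0,0,0]],
    [0.5,[0,0,0],[0,0,0]],
    [0.42,[0,0,0],[0,0,0]],
    [0.42,[0,0,0],[0,0,0]],
    [0.42,[0,0,0],[0,0,0]],
    [0.6,[0,0,0],[0,0,0]],
    [0.74,[0,0,0],[0,0,0]],
    [0.74,[0,0,0],[0,0,0]],
    [0.74,[0,0,0],[0,0,0]],
    [0.74,[0,0,0],[0,0,0]]
  ]
}}

```text
clock: 14.93
tcp_pos: [0.508, 0.1183, 0.0436]
orientation: [-1.569, 0.098, -0.097]
contact_force: [0.8, -0.4, 1.1]
grip_width: 0.0632
```

Run:
```python
from h import *
f=r.grab_frame('scene'); save(f['image'][130:230,310:430],'s13.png',6); print(strip(f)); goto([.509,.118,.045],82.8)
```

```text
{'green': (np.int64(8), array([15.4, -5.3]), array([18. , 13.8]), array([16.7,  3.4]), array([356.5, 169.1])), 'red': (np.int64(11), array([5. , 1.8]), array([10.6, 15. ]), array([7.5, 8.3]), array([357.5, 171.9]))}
clock 14.98 tcp [0.5081 0.1183 0.0437] shift tool [ 0.001  -0.0013 -0.0002] zang 82.9 w 0.0633 F [-0.1  0.   0.4]
 turn deg [ 0.01  0.08 -0.01]
```

View pics/s13.png

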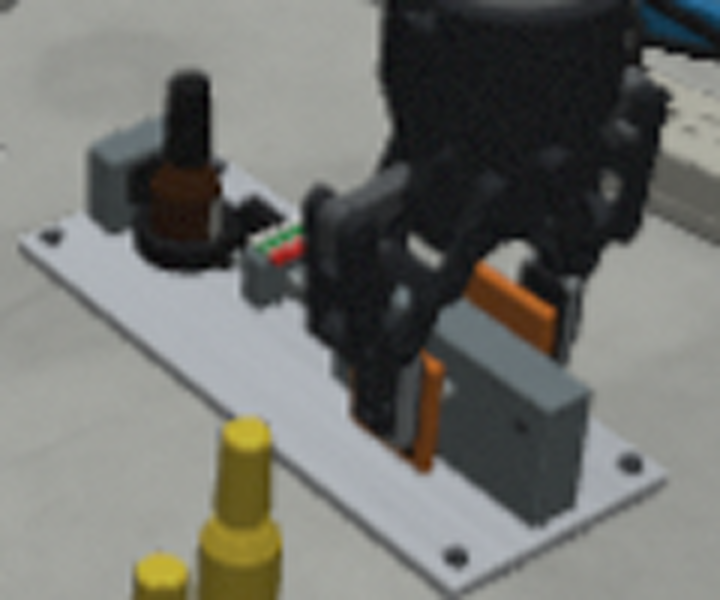

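>>> {"fn": "jog_arm", "kwargs": {
  "motion": [
    [0.6,[0,0,0],[0,0,0]],
    [0.5,[0,0,0],[0,0,0]],
    [0.42,[0,0,0],[0,0,0]],
    [0.42,[0,0,0],[0,0,0]],
    [0.42,[0,0,0],[0,0,0]],
    [0.6,[0,0,0],[0,0,0]],
    [0.74,[0,0,0],[0,0,0]],
    [0.74,[0,0,0],[0,0,0]],
    [0.74,[0,0,0],[0,0,0]],
    [0.74,[0,0,0],[0,0,0]]
  ]
}}

```text
clock: 15.82
tcp_pos: [0.508, 0.1183, 0.0436]
orientation: [-1.569, 0.098, -0.097]
contact_force: [-0.1, -0.4, 0.1]
grip_width: 0.0634
```

Run:
```python
from h import *
f=r.grab_frame('scene'); save(f['image'][130:210,320:400],'s14.png',7); print(strip(f)); goto([.509,.118,.045],82.8)
f=r.grab_frame('top'); save(f['image'][120:220,340:420],'t14.png',6); print(strip(f))
```

```text
{'green': (np.int64(10), array([ 27.1, -15.1]), array([30.3, 11.9]), array([28.9, -2.5]), array([355. , 165.6])), 'red': (np.int64(16), array([16.1, -6. ]), array([22.8, 13.2]), array([19. ,  4.2]), array([355.5, 168.8]))}
clock 15.87 tcp [0.5081 0.1183 0.0437] shift tool [ 0.001  -0.0013 -0.0002] zang 82.9 w 0.063 F [ 0.1  0.1 -0.5]
 turn deg [ 0.01  0.09 -0.01]
{'green': (np.int64(7), array([27. ,  1.7]), array([29.6, 13.1]), array([28.7,  6.9]), array([374.7, 167.1])), 'red': (np.int64(4), array([18.9, 10. ]), array([21.5, 12.5]), array([20.2, 11.2]), array([372.5, 170.5]))}
```

View pics/s14.png

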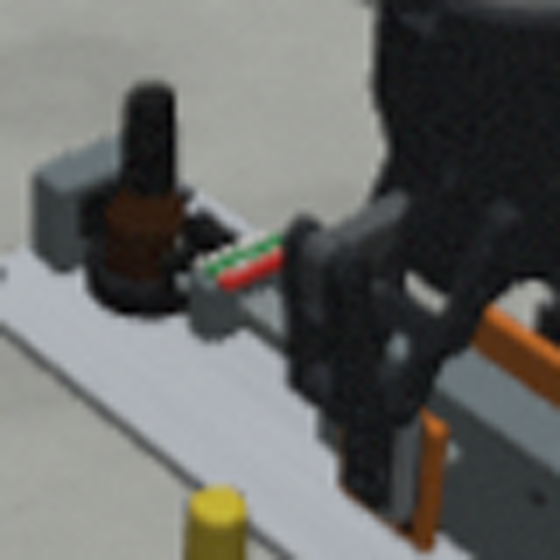

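View pics/t14.png

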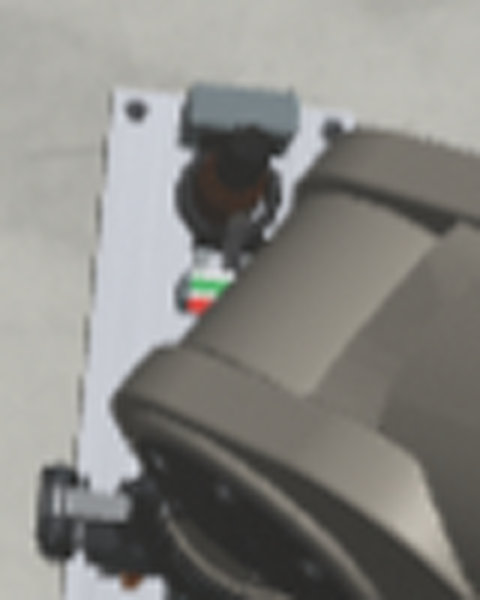

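>>> {"fn": "jog_arm", "kwargs": {
  "motion": [
    [0.6,[0,0,0],[0,0,0]],
    [0.55,[0,0,0],[0,0,0]],
    [0.5,[0,0,0],[0,0,0]],
    [0.47,[0,0,0],[0,0,0]],
    [0.45,[0,0,0],[0,0,0]],
    [0.45,[0,0,0],[0,0,0]]
  ]
}}

```text
clock: 16.42
tcp_pos: [0.5085, 0.1186, 0.045]
orientation: [-1.569, 0.097, -0.099]
contact_force: [-3.2, -0.5, 13.1]
grip_width: 0.0389
```

Run:
```python
from h import *
f=r.grab_frame('scene'); save(f['image'][140:190,325:375],'s15.png',12); print(strip(f)); goto([.509,.118,.045],82.8)
f=r.grab_frame('top'); save(f['image'][130:180,350:400],'t15.png',12); print(strip(f))
```

```text
{'green': (np.int64(8), array([ 38.1, -13.1]), array([40.2, 12.4]), array([39.1,  0. ]), array([351.1, 163.9])), 'red': (np.int64(21), array([ 26.4, -13.4]), array([32.9, 13.6]), array([29.4,  1. ]), array([353.6, 166. ]))}
clock 16.47 tcp [0.5085 0.1186 0.0449] shift tool [ 0.0006 -0.0001 -0.0005] zang 82.9 w 0.0386 F [-3.7 -1.4 13.7]
 turn deg [0.02 0.08 0.07]
{'green': (np.int64(12), array([36.9, -4.4]), array([40.2, 14.2]), array([38.7,  4.6]), array([376.1, 163.1])), 'red': (np.int64(8), array([28.8,  4. ]), array([31.7, 13.3]), array([30.4,  7.8]), array([374.4, 166.4]))}
```

View pics/s15.png

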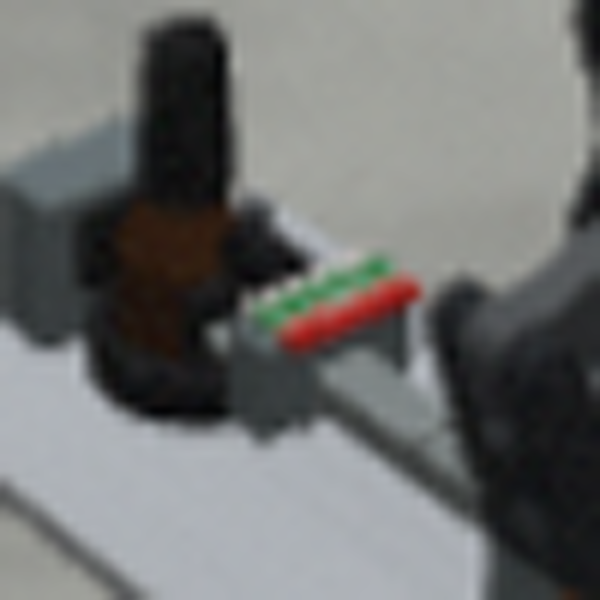

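View pics/t15.png

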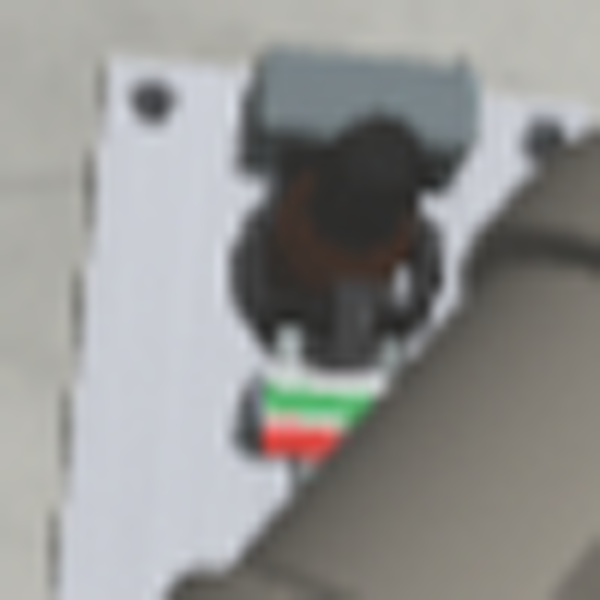

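Pad is at the bottle. The pointer's rear end is at about (355,368) in the top crop, just ahead of the green band (rows 388 to 417), so the pad is about 0. Completing this squeeze (about 2 mm more jaw).

>>> {"fn": "jog_arm", "kwargs": {
  "motion": [
    [0.44,[0,0,0],[0,0,0]],
    [0.42,[0,0,0],[0,0,0]],
    [0.42,[0,0,0],[0,0,0]],
    [0.42,[0,0,0],[0,0,0]]
  ]
}}

```text
clock: 16.85
tcp_pos: [0.5086, 0.1186, 0.0451]
orientation: [-1.569, 0.097, -0.099]
contact_force: [-3.9, -1.7, 14.3]
grip_width: 0.0363
```

Run:
```python
from h import *
f=r.grab_frame('scene'); save(f['image'][140:190,325:375],'s16.png',12); print(strip(f)); goto([.509,.118,.045],82.8)
f=r.grab_frame('top'); save(f['image'][130:180,350:400],'t16.png',12); print(strip(f))
```

```text
{'green': (np.int64(8), array([39.4, -9.6]), array([41.9, 14.1]), array([40.7,  3. ]), array([349.6, 164. ])), 'red': (np.int64(22), array([ 28.1, -14.1]), array([34.2, 15.4]), array([31. ,  0.8]), array([353.2, 165.7]))}
clock 16.90 tcp [0.5085 0.1186 0.0451] shift tool [ 0.0006  0.0001 -0.0005] zang 82.9 w 0.0359 F [-4.2 -1.7 14.3]
 turn deg [0.03 0.08 0.07]
{'green': (np.int64(14), array([38.6, -4.4]), array([42. , 14.2]), array([40.3,  4.1]), array([376.4, 162.4])), 'red': (np.int64(9), array([30.7,  1.9]), array([33.6, 13.5]), array([32. ,  8.8]), array([374. , 165.7]))}
```

View pics/s16.png

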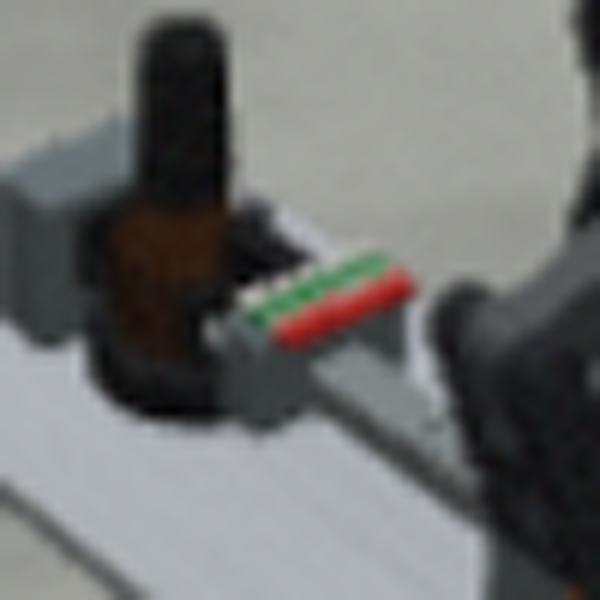

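View pics/t16.png

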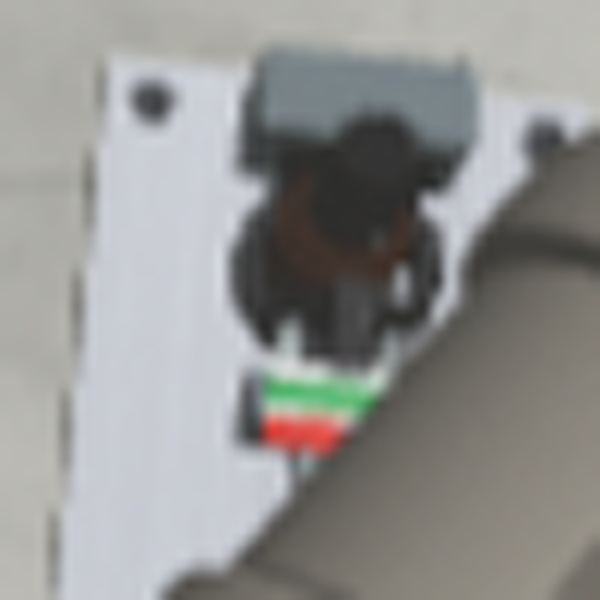

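The pointer's rear end now reads about (350,362) and green starts at about row 377, so the pad is around 1 mm: against the bottle but not in green. Releasing, then a gentle last stroke in steps.

>>> {"fn": "jog_arm", "kwargs": {
  "motion": [
    [0.5,[0,0,0],[0,0,0]],
    [0.6,[0,0,0],[0,0,0]],
    [0.74,[0,0,0],[0,0,0]],
    [0.74,[0,0,0],[0,0,0]],
    [0.74,[0,0,0],[0,0,0]],
    [0.74,[0,0,0],[0,0,0]]
  ]
}}

```text
clock: 17.45
tcp_pos: [0.508, 0.1183, 0.0437]
orientation: [-1.569, 0.098, -0.097]
contact_force: [1.3, 0.2, 1.0]
grip_width: 0.0631
```

Run:
```python
from h import *
f=r.grab_frame('scene'); save(f['image'][140:190,325:375],'s17.png',12); print(strip(f)); goto([.509,.118,.045],82.8)
f=r.grab_frame('top'); save(f['image'][130:180,350:400],'t17.png',12); print(strip(f))
```

```text
{'green': (np.int64(9), array([ 39.4, -11.3]), array([41.9, 14.1]), array([40.6,  1.4]), array([350.2, 163.8])), 'red': (np.int64(18), array([ 27.7, -11.6]), array([32.9, 13.6]), array([30.3,  1.2]), array([353.3, 165.9]))}
clock 17.50 tcp [0.5081 0.1184 0.0437] shift tool [ 0.001  -0.0013 -0.0002] zang 82.9 w 0.0631 F [0.2 0.8 0.9]
 turn deg [ 0.01  0.08 -0.01]
{'green': (np.int64(13), array([38.3, -4.4]), array([41.5, 14.2]), array([39.9,  5.3]), array([375.8, 162.5])), 'red': (np.int64(9), array([30.7, -0.4]), array([33.3, 13.5]), array([31.8,  7.8]), array([374.4, 165.8]))}
```

View pics/t17.png

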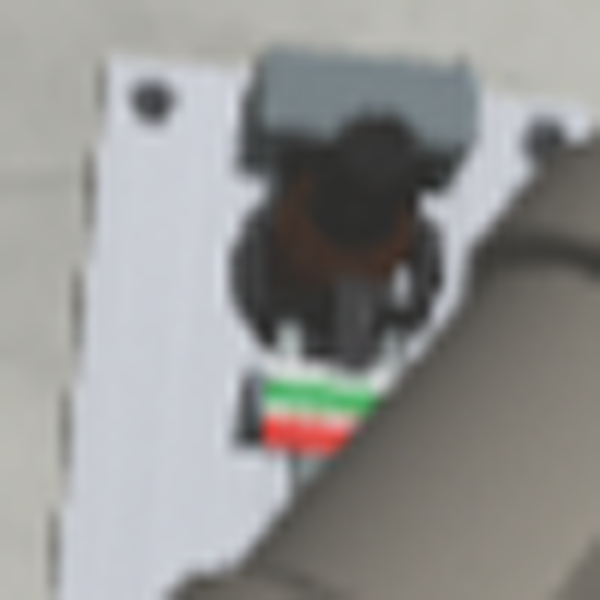

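>>> {"fn": "jog_arm", "kwargs": {
  "motion": [
    [0.68,[0,0,0],[0,0,0]],
    [0.62,[0,0,0],[0,0,0]],
    [0.59,[0,0,0],[0,0,0]],
    [0.57,[0,0,0],[0,0,0]],
    [0.57,[0,0,0],[0,0,0]],
    [0.57,[0,0,0],[0,0,0]]
  ]
}}

```text
clock: 18.05
tcp_pos: [0.5082, 0.1187, 0.0447]
orientation: [-1.569, 0.097, -0.098]
contact_force: [-2.9, -0.5, 11.3]
grip_width: 0.0486
```

```bash
cat > look.py <<'E'
import sys; from h import *
n=sys.argv[1]
goto([.509,.118,.045],82.8)
f=r.grab_frame('scene'); A=f['image'][148:178,333:363]; print('scene',strip(f))
f=r.grab_frame('top'); B=f['image'][145:175,362:392]; print('top',strip(f))
save(np.hstack([A,B]),n,13)
E
python3 look.py b18.png
```

```text
clock 18.05 tcp [0.5082 0.1187 0.0447] shift tool [ 0.0009 -0.0003 -0.0006] zang 82.9 w 0.0486 F [-2.9 -0.5 11.3]
 turn deg [0.02 0.09 0.03]
scene {'green': (np.int64(9), array([ 41.9, -12. ]), array([44.5, 11.7]), array([43.2, -0.1]), array([350., 163.])), 'red': (np.int64(21), array([ 30. , -14.1]), array([36.3, 13. ]), array([33. , -0.3]), array([353. , 165.1]))}
top {'green': (np.int64(15), array([41. , -6.4]), array([44.6, 14.4]), array([42.7,  3.3]), array([376.8, 161.5])), 'red': (np.int64(7), array([33.1, -0.2]), array([34.6, 13.5]), array([33.8,  6.7]), array([375., 165.]))}
```

View pics/b18.png

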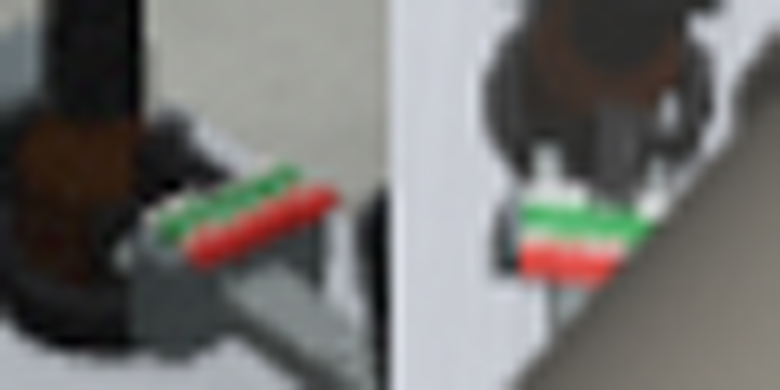

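Run:
```python
from h import *
f=r.grab_frame('top'); im=f['image']
for v in range(154,168): print(v,[tuple(int(x) for x in im[v,u]) for u in (374,376,378,379,380,381)])
save(im[150:172,366:388],'t19.png',26)
f=r.grab_frame('scene'); save(f['image'][150:176,338:364],'s19.png',22)
```

```text
154 [(51, 50, 48), (50, 49, 46), (67, 67, 68), (69, 69, 71), (71, 71, 71), (66, 67, 66)]
155 [(48, 48, 47), (50, 50, 49), (69, 68, 69), (70, 70, 72), (76, 75, 77), (60, 61, 60)]
156 [(108, 113, 114), (46, 46, 45), (69, 68, 69), (69, 70, 70), (81, 80, 81), (55, 54, 54)]
157 [(152, 160, 160), (48, 49, 48), (68, 68, 69), (69, 69, 71), (73, 73, 74), (59, 59, 59)]
158 [(170, 176, 177), (66, 66, 67), (70, 69, 70), (71, 71, 72), (69, 68, 70), (79, 80, 79)]
159 [(205, 208, 209), (169, 169, 170), (73, 73, 74), (71, 71, 72), (88, 88, 89), (117, 118, 118)]
160 [(183, 210, 190), (184, 211, 191), (106, 124, 112), (89, 103, 93), (97, 109, 101), (180, 183, 182)]
161 [(99, 186, 122), (101, 186, 123), (110, 169, 125), (94, 155, 109), (87, 150, 102), (167, 199, 174)]
162 [(125, 193, 142), (99, 185, 121), (84, 180, 108), (81, 179, 106), (81, 180, 106), (79, 159, 98)]
163 [(194, 170, 146), (178, 174, 141), (171, 184, 153), (170, 184, 151), (109, 163, 116), (83, 114, 85)]
164 [(223, 98, 93), (222, 122, 118), (223, 150, 148), (196, 148, 146), (114, 116, 104), (87, 87, 81)]
165 [(210, 73, 67), (223, 78, 72), (210, 77, 71), (133, 74, 70), (89, 82, 76), (90, 88, 83)]
166 [(155, 85, 85), (189, 101, 99), (152, 77, 72), (93, 80, 75), (89, 87, 81), (95, 92, 87)]
167 [(112, 114, 116), (139, 139, 139), (88, 83, 78), (89, 86, 81), (95, 92, 87), (100, 97, 91)]
```

View pics/t19.png

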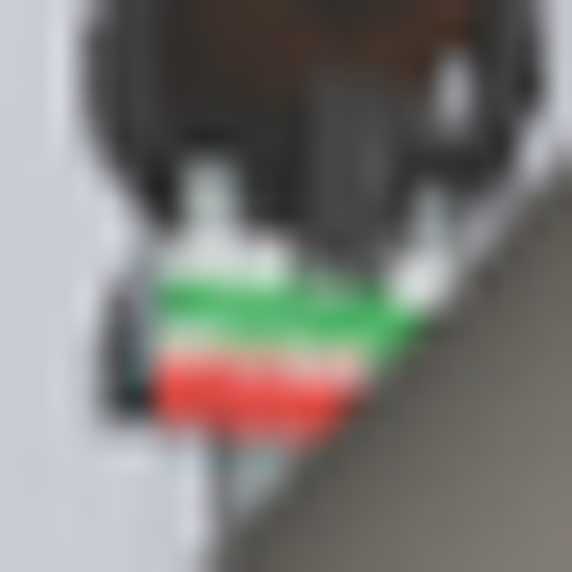

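View pics/s19.png

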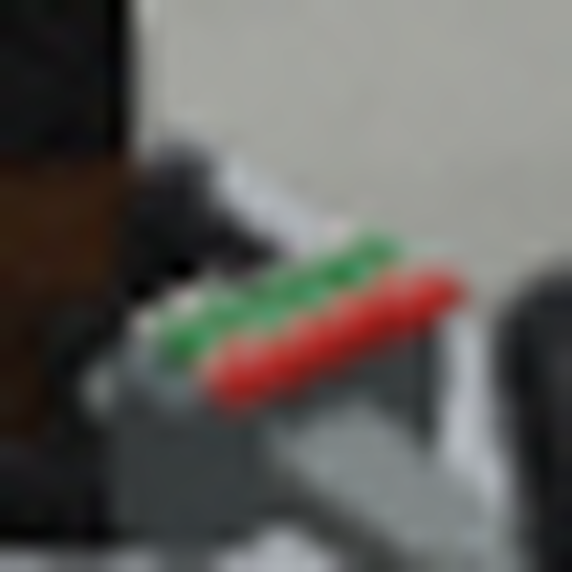

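The pointer's rear end just reaches the front edge of the green (t19: (345,265)), so the pad is about 3.5 mm. It needs about 2.7 mm more jaw, roughly 44.8 mm width.

>>> {"fn": "jog_arm", "kwargs": {
  "motion": [
    [0.555,[0,0,0],[0,0,0]],
    [0.54,[0,0,0],[0,0,0]],
    [0.54,[0,0,0],[0,0,0]],
    [0.54,[0,0,0],[0,0,0]]
  ]
}}

```text
clock: 18.58
tcp_pos: [0.5082, 0.1187, 0.045]
orientation: [-1.569, 0.097, -0.098]
contact_force: [-4.5, -1.0, 14.3]
grip_width: 0.0466
```

```bash
python3 look.py b20.png
python3 - <<'E'
from h import *
f=r.grab_frame('top'); im=f['image']; save(im[150:172,366:388],'t20.png',26)
E
```

```text
clock 18.58 tcp [0.5082 0.1187 0.045 ] shift tool [ 0.0009 -0.     -0.0006] zang 82.9 w 0.0466 F [-4.5 -1.  14.3]
 turn deg [0.03 0.09 0.04]
scene {'green': (np.int64(10), array([ 43.6, -12. ]), array([47.6, 13.5]), array([45., -1.]), array([349.8, 162.5])), 'red': (np.int64(21), array([ 31.6, -12.3]), array([38. , 14.7]), array([34.6,  0.7]), array([352.2, 164.9]))}
top {'green': (np.int64(15), array([42.5, -8.5]), array([46.5, 14.4]), array([44.1,  3.3]), array([376.9, 160.9])), 'red': (np.int64(10), array([34.1, -0.2]), array([36.9, 13.8]), array([35.6,  5.5]), array([375.6, 164.3]))}
```

View pics/t20.png

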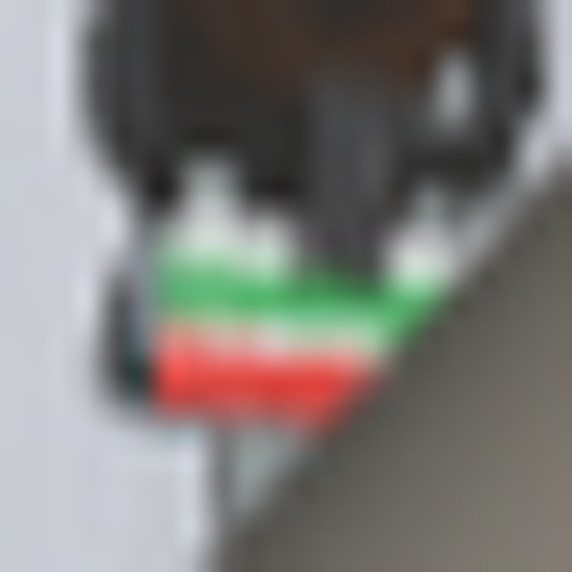

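The pointer now overlaps the front of the green band (rear end at about (345,277)). A bit more, to centre it.

>>> {"fn": "jog_arm", "kwargs": {
  "motion": [
    [0.53,[0,0,0],[0,0,0]],
    [0.515,[0,0,0],[0,0,0]],
    [0.515,[0,0,0],[0,0,0]],
    [0.515,[0,0,0],[0,0,0]]
  ]
}}

```text
clock: 19.07
tcp_pos: [0.5082, 0.1187, 0.0452]
orientation: [-1.569, 0.097, -0.098]
contact_force: [-5.0, -1.5, 16.8]
grip_width: 0.0443
```

```bash
python3 look.py b21.png
python3 - <<'E'
from h import *
f=r.grab_frame('top'); im=f['image']; save(im[150:172,366:388],'t21.png',26)
E
```

```text
clock 19.07 tcp [0.5082 0.1187 0.0452] shift tool [ 0.0008  0.0002 -0.0006] zang 82.9 w 0.0443 F [-5.  -1.5 16.8]
 turn deg [0.04 0.09 0.05]
scene {'green': (np.int64(9), array([ 43.7, -10.3]), array([47.6, 13.5]), array([45.8,  1.2]), array([348.8, 162.7])), 'red': (np.int64(19), array([ 32.9, -13.1]), array([38.9, 14.7]), array([35.7,  0.8]), array([351.8, 164.7]))}
top {'green': (np.int64(15), array([43.3, -8.5]), array([46.5, 14.6]), array([44.9,  3.3]), array([376.9, 160.5])), 'red': (np.int64(11), array([35.5, -2.3]), array([38.3, 14. ]), array([36.8,  7.4]), array([374.8, 163.7]))}
```

View pics/t21.png

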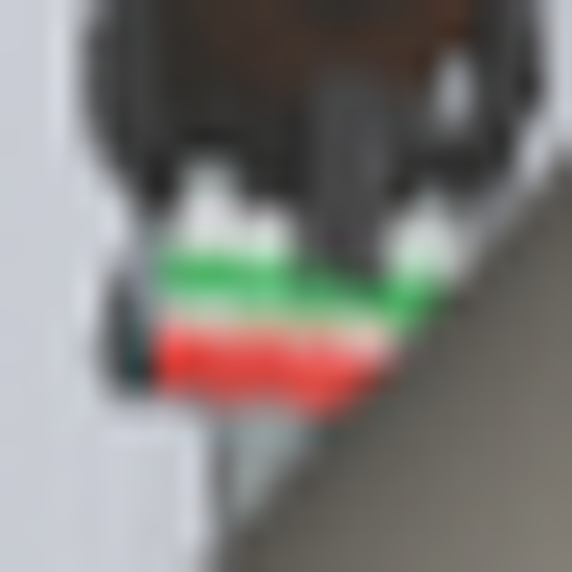

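View pics/b21.png

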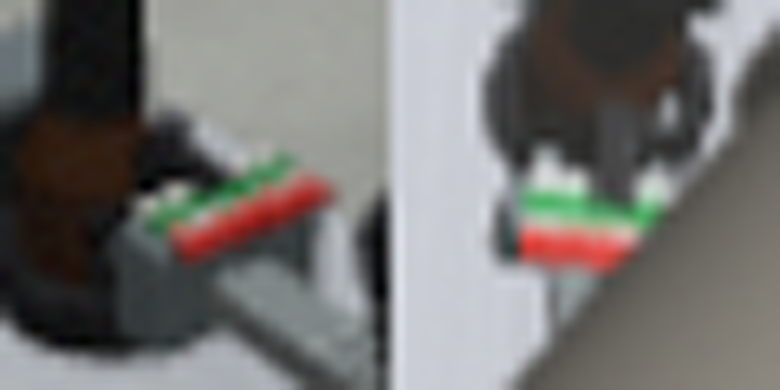

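Run:
```python
from h import *
goto([.509,.118,.045],82.8)
f=r.grab_frame('top'); im=f['image'].astype(int)
for u in (373,374,375,376,378,379,380):
    print(u,' '.join('%.0f:%s'%(1000*((onplane(f,[[u,v]],.048)[0,:2]-O)@CM)[0],','.join(map(str,im[v,u]))) for v in range(157,166)))
print(strip(f))
```

```text
clock 19.22 tcp [0.5082 0.1187 0.0452] shift tool [ 0.0008  0.0002 -0.0006] zang 82.9 w 0.0443 F [-4.6 -0.4 16.8]
 turn deg [0.04 0.08 0.05]
373 52:165,170,169 50:200,203,204 48:172,202,179 45:82,178,107 43:144,195,158 40:207,166,154 38:223,79,72 36:193,72,67 33:156,128,131
374 53:168,173,174 50:206,209,209 48:176,207,183 45:80,179,106 43:144,197,158 41:207,175,161 38:222,96,90 36:208,73,68 34:163,108,108
375 53:90,92,92 51:176,178,178 48:183,211,190 46:97,185,120 43:124,192,141 41:193,169,145 39:223,99,93 36:209,73,67 34:170,116,116
376 53:68,68,69 51:170,172,172 48:184,211,191 46:100,185,122 44:121,191,138 41:191,169,142 39:223,98,93 36:210,73,68 34:170,118,117
378 54:69,69,70 51:72,71,72 49:74,75,75 46:69,110,79 44:93,165,111 42:179,174,141 39:223,121,118 37:223,78,72 35:180,80,76
379 54:71,71,72 52:71,70,71 49:72,72,73 47:65,88,70 44:91,154,107 42:178,187,159 40:223,146,144 37:197,75,69 35:128,75,70
380 54:72,72,74 52:85,85,86 49:102,103,104 47:84,102,89 45:74,147,92 42:171,184,152 40:197,148,146 37:133,77,71 35:90,81,76
{'green': (np.int64(15), array([43.3, -8.5]), array([46.5, 14.6]), array([44.9,  3.3]), array([376.9, 160.5])), 'red': (np.int64(11), array([35.5, -2.3]), array([38.3, 14. ]), array([36.8,  7.4]), array([374.8, 163.7]))}
```

By column profile, the green band spans about 47.6 to 42.3 mm (clamp x) and the pointer's rear end is at about 45.5 mm, so the pad is about 5.6 mm, inside green and far from red. A final check of the whole scene before handing in.

Run:
```python
from h import *
f=r.grab_frame('scene'); save(f['image'][110:310,230:450],'s22.png',3)
for n,p in dict(black=(.539,.3985),red=(.419,.3165)).items(): print(n,bottlefit(f,p,.045,.068,.009))
print('amber cap',bottlefit(f,(.6603,.099),.055,.08,.009)); goto([.509,.118,.045],82.8)
```

```text
black (array([0.54059545, 0.39862649]), np.int64(106), np.float64(0.0007119743523766791))
red (array([0.42139591, 0.32321689]), np.int64(112), np.float64(0.0006381944797188746))
amber cap (array([0.66352432, 0.09964461]), np.int64(79), np.float64(0.0009883435300881726))
clock 19.32 tcp [0.5082 0.1187 0.0452] shift tool [ 0.0008  0.0002 -0.0006] zang 82.9 w 0.0442 F [-5.2 -1.5 16.1]
 turn deg [0.04 0.08 0.05]
```

View pics/s22.png

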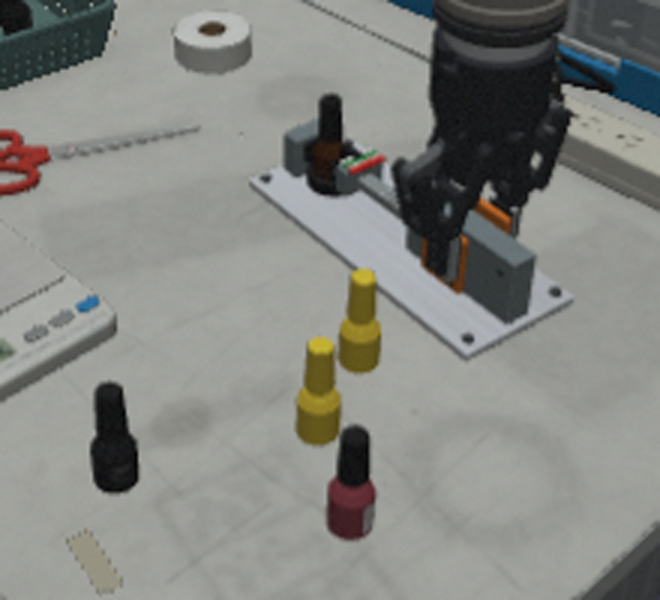

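The amber bottle stands upright in the ring at (328,150). The black and red bottles are where they were, at (113,440) and (352,485) in this crop, and the grips are held. Handing in.

```bash
python3 -c "
from bench import r
print(r.hand_in()); o=r.get_obs(); print(o['clock'],o['grip_width'])"
```

```text
the job is handed in; nothing more can be done
None
the job is handed in; nothing more can be done
```

The brown bottle is standing upright in the clamp ring, and I handed in at about 19.3 s with the grips still held squeezed at 44 mm and the pointer in the green band. I set the bottle in the ring with no more than about 4 N of contact and let go. I then made four full squeeze-and-release strokes and a stepped fifth one, which I held.

**Pad:** by column profile in the top view, the pointer's rear end sat about 2 mm inside the green. That puts the pad at about 5.6 mm; judging by jaw travel it is nearer 6.3 mm. Both are well inside the 3.5 to 9 mm band and never near the red, which starts at 11 mm.

**Other bottles:** the black and red bottles appear where they were in the last picture. I didn't compare the red bottle's position with the same measurement at the start. Its final fit, about (0.421, 0.323), differs by about 7 mm from my first rough single-ray estimate. The arm never came near it.

**Disagreements:** the two cameras differed by 2 to 4 mm in height. The plate corners put the clamp about 5 mm short of what the ring, housing and grips showed, so I used the latter. With the fingers squeezing, the wrist read up to about 17 N, well under its 120 N limit.

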